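# Weigh out a feed ration and fill the covered pot of an indexing carousel

## Robot

A 6-joint arm with a two-finger parallel gripper is mounted at the origin on the work surface. World frame = base frame: x ahead of the robot, y to its left, z up, the work surface at z = 0. Lengths are in m, angles in rad, forces in N, time in s.
With the tool pointing down it reaches from about 0.375 to 0.975 m from the base axis. Payload 3.8 kg.
Tool frame: the origin (TCP) lies on the centre line of the jaws, within the pads' length; the fingertips stand 8 mm ahead of it and the grasp point (between the pads) lies 11 mm behind it; z points along the fingers, y is the direction in which the jaws open and shut (so a half turn about z gives the same grasp; the last joint's range is limited). The gripper opens to 85 mm and grips with 20 to 120 N. Pads are 22 mm wide; open, the fingers measure 114 mm over their backs; the gripper's body (76 mm by 85 mm) begins 54 mm behind the grasp point. The pads swing forward as they close: fully open they stand 13 mm farther back than shut.
Start: joints at [1.109, 0.264, 1.604, -0, 1.274, -0.037], TCP at [0.278, 0.615, 0.239] pointing down, gripper open.
Joint ranges: [-2.63, 2.63], [-0.94, 2.18], [0.31, 2.57], [-1.31, 4.45], [0, 2.66], [-2.55, 2.55]. Speed limits (rad/s): [2.57, 2.57, 3.14, 3.14, 3.14, 3.14].

## Interface

Orientations are given as a rotation vector (axis times angle).
In Python, from workcell import * gives the robot as it stands.
- The arm moves only by the tool play_rows, never from a script. Its arguments are lists of equal length, an entry for each row: "slide": the shift along the tool's x, y, z in cm, a list of three; "delta_rot": the turn, a rotation vector about the tool's x, y, z in rad, a list of three. In form: {"slide": [[x, y, z], ...], "delta_rot": [[wx, wy, wz], ...]}. A call has 1 to 12 rows; each row is the pose to reach, as a shift and turn from the pose measured when the call began, along the tool's axes at that moment; what a row does not reach only later rows make up. A row lasts 1/12 s, in which the tool goes at most 41.7 mm and 7.16 degrees, less where a joint would pass 70% of its speed; a pose out of reach is approached as far as the arm can. A call with a gripper value outside its range is refused whole. "hand" is the opening, from 0 (shut) to 1 (fully open), set as the call begins (left out, the last holds). The fingers move at their own pace and stop on an object; "force" is the grip in N (left out, the last holds). Time passes only in rows, so rows that repeat a pose let the fingers close. It gives the time, the measured TCP pose, the force and the opening at its end, in the units of the state.
- read_state(): the state, without advancing time (a new reading comes with each control period).
- read_camera(name): name is "scene" or "top" or "wrist"; returns a dict with "image" (384x512x3 uint8, red, green, blue), "depth" (384x512 float32, m along the optical axis (not along the pixel's ray), 0 where there is no reading), "fovy" (degrees; the focal length in pixels is half the picture's height over the tangent of half this angle, whatever the lens; pixels are square), "cx", "cy" (the principal point, pixels), "k1" (the pictures are not rectified: a ray, as slopes to the right and down, at radius r is drawn at 1 + k1 r^2 times it, then the intrinsics apply), "world_from_camera" (4x4, takes a point from camera to world coordinates); the wrist camera has in their place "hand_eye" (4x4, takes a point from camera to tool coordinates, whose origin is the TCP and whose axes are the flange's). Camera axes: x right, y up, looking along -z (the intrinsics and any distortion apply to the point x, -y, -z); pixel columns grow to the right and rows downward; lengths in m; the calibration is good to about 2 mm. A picture is of the moment at which its call begins: read the wrist's pose just before it.
- finish_job(): hands the job in, once; it reports no verdict.
Trained networks look in a picture, given as the dict that the camera call returned (one of the last four; its "shot" number tells which), for a name from the list of things; names that differ only in an ending like _2 or _b are one class to them, and where a whole thing is asked for, a point or a joint stands for the part that bears it (a point fixed in the world has none). Each returns a list of dicts, best first, with "conf" (0 to 1); they miss things now and then, are a little off and sometimes report something else, mostly with a low value. They report only what shows in the picture. A call takes as long as a camera call.
- spot_in(target, picture): "bbox" ([centre column, centre row, width, height] in pixels, round what is visible of it).
- landmark_of(target, picture): "at" ([column, row] in pixels: a listed point, or the origin of a listed thing).
The state is a dict: "time": time; "q": joint angles; "joint_vel": joint speeds; "joint_torque": joint torques, N m; "tool_pos": TCP position; "tcp_rot": TCP orientation; "wrist_force": force on the tool from outside, world axes, zero at the start; "torque": the same for the moment, N m; "width": opening from 0.0 (shut) to 1.0 (fully open).
Only numpy, scipy, OpenCV 4.12 (cv2) and the standard library are available. Lean on these libraries where they do the work, as an engineer would, in place of code of your own. Each camera call takes 0.05 s, during which the arm holds its last target.

## Task

Put every feed biscuit from the bench into the weighing dish on the balance, and turn the carousel a quarter turn clockwise (seen from above) so that its pot comes out from under the clear hood and clicks into the loading station. Then pick up the dish by its handle, tip it over the pot so that all the biscuits slide in (none may stay outside), put the dish back on the balance pan, and turn the carousel back until the pot clicks in again under the hood. Do not knock the other things on the bench about.

Things in the scene. Friction and masses are not known exactly. Their poses are not given: they have to be found in the camera images.
- carousel (a joint): turn of the aluminium disc (290 mm across, top 42 mm above the bench) about the stand's axis, rad, growing clockwise seen from above. Spring detents at 0 (pot under the hood), 1.571 (loading station, pot at the stand's -y side) and 3.142 (not used); stops at -0.12 and 3.26. About 3 N at the knob clicks it out; then it turns freely, stays where left, and clicks in within 0.05 rad of a detent.
- stand: fixed grey stand of the carousel; origin on the bench at the turning axis; x points away from the robot to the back of the hood, y left. A small dark post 50 mm tall at (0, -156 mm) marks the loading station.
- hood (a point): centre of the underside of the clear hood's flat roof, 131 mm above the bench and 109 mm along the stand's x from the turning axis. The roof is 132 (x) x 150 (y) mm, 5 mm thick, held by a clear back panel 172 mm from the axis; sides and front are open.
- pot (a point): centre of the inner floor of the square open steel pot fixed on the disc, 46 mm above the bench, 82 mm from the turning axis. The pot is 100 x 100 mm outside, walls 4 mm, rim 61 mm above this point (107 mm above the bench). The point's axes turn with the disc: x points outward from the axis, z up.
- crank (a point): the black upright knob on the disc by which it is turned: cylinder 24 mm across and 60 mm tall, standing on the disc 118 mm from the axis, straight across the disc from the pot; this point is on its axis, 86 mm above the bench and 16 mm below its top. x of this point points from the knob to the turning axis (to the pot).
- balance: fixed white bench balance, 170 (x) x 150 (y) x 52 mm, origin under its centre, with a square steel pan, display to -x.
- pan (a point): centre of the top face of the balance's 130 x 130 mm pan, 70 mm above the bench.
- dish: aluminium weighing dish on the pan: flat tray 110 (x) x 86 (y) mm, floor 3 mm, walls 3 mm thick and 22 mm high on both sides and at the -x (handle) end; the +x end is open (spout). Origin under the tray's centre. 0.08 to 0.17 kg. Biscuits slide off once it is tipped spout down by 15 to 25 degrees.
- dish_handle (a point): where to hold the dish: middle of its black handle, an upright fin on the -x end, 12 mm thick (dish y), 56 mm long (dish x, -54 to -110 mm), z 8 to 35 mm over the dish's underside. This point is at dish x -85 mm, z 24 mm; axes as the dish's.
- biscuit1: tan feed biscuit, stubby drum lying on its side, 26 mm long (x) and 20 mm thick (collides as a 26 x 20 x 20 mm block), 10 to 20 g; origin at the middle of its underside (10 mm below its centre). Three to five of the five are there.
- biscuit2: tan feed biscuit, stubby drum lying on its side, 26 mm long (x) and 20 mm thick (collides as a 26 x 20 x 20 mm block), 10 to 20 g; origin at the middle of its underside (10 mm below its centre). Three to five of the five are there.
- biscuit3: tan feed biscuit, stubby drum lying on its side, 26 mm long (x) and 20 mm thick (collides as a 26 x 20 x 20 mm block), 10 to 20 g; origin at the middle of its underside (10 mm below its centre). Three to five of the five are there.
- biscuit4: tan feed biscuit, stubby drum lying on its side, 26 mm long (x) and 20 mm thick (collides as a 26 x 20 x 20 mm block), 10 to 20 g; origin at the middle of its underside (10 mm below its centre). Three to five of the five are there.
- biscuit5: tan feed biscuit, stubby drum lying on its side, 26 mm long (x) and 20 mm thick (collides as a 26 x 20 x 20 mm block), 10 to 20 g; origin at the middle of its underside (10 mm below its centre). Three to five of the five are there.
- tape: bystander: roll of yellow tape, 64 mm across, 18 mm tall; leave alone
- tube_rack: bystander: white tube rack, 100 x 140 x 35 mm; leave alone
- marker: bystander: white marker pen with a black cap, 130 mm long, lying on the bench; leave alone

How it is judged:
By the outcome, as a careful person would: the job done as asked, in the order asked, and still so for the second after the job is handed in, with the robot touching nothing.
Of biscuit1, biscuit2, biscuit3, biscuit4, biscuit5 only 3 to 5 are there at a start; the rules pass over those that are not, and their reading is None.
At some moment in a run one of biscuit1, biscuit2, biscuit3, biscuit4, biscuit5 may be knocked a few centimetres aside while the robot is not near it.
It also fails if it takes over 208 s, if anything falls off the work surface, if the arm or the gripper's body presses on something with over 40 N, if the wrist force passes 120 N, or if a joint passes its speed limit or range.

## Working session

There is one attempt and no reset: what is moved stays moved. The work goes in short steps, Python scripts to look and compute and a tool call to move; the robot and the scene stay as the last step left them, time stands still between calls to the robot, and variables do not carry over. Pictures are saved under pics/ and viewed, and the job is handed in when it is done.

Besides the shell and the picture viewer there is one more tool, called after ">>>" as name(argument=value, ...) on one line, values as JSON. play_rows: Moves the arm, as the interface text tells. Its arguments: {"type":"object","properties":{"slide":{"type":"array"},"delta_rot":{"type":"array"},"hand":{"type":"number"},"force":{"type":"number"}},"required":["slide","delta_rot"]}

```bash
ls -la; mkdir -p pics; cat > h.py <<'E'
from workcell import *
import numpy as np, cv2
from scipy.spatial.transform import Rotation as R
def save(p,name,scale=1.5):
    im=cv2.cvtColor(p["image"],cv2.COLOR_RGB2BGR)
    im=cv2.resize(im,None,fx=scale,fy=scale) if scale!=1 else im
    cv2.imwrite("pics/"+name+".png",im)
def T_tool(s):
    T=np.eye(4);T[:3,:3]=R.from_rotvec(s["tcp_rot"]).as_matrix();T[:3,3]=s["tool_pos"];return T
def wfc(p,s=None):
    if "world_from_camera" in p: return np.array(p["world_from_camera"])
    return T_tool(s)@np.array(p["hand_eye"])
def K(p):
    h=p["image"].shape[0]; f=h/2/np.tan(np.radians(p["fovy"])/2)
    return np.array([[f,0,p["cx"]],[0,f,p["cy"]],[0,0,1.]])
def slopes(p,uv):
    uv=np.asarray(uv,float).reshape(-1,1,2)
    D=np.array([p["k1"],0,0,0,0.])
    return cv2.undistortPoints(uv,K(p),D).reshape(-1,2)
def at_z(p,uv,z,s=None):
    T=wfc(p,s); sl=slopes(p,uv)
    d=np.c_[sl[:,0],-sl[:,1],-np.ones(len(sl))]@T[:3,:3].T
    o=T[:3,3]; t=(z-o[2])/d[:,2]
    return o+d*t[:,None]
def by_depth(p,uv,s=None,dep=None):
    T=wfc(p,s); uv=np.asarray(uv,float).reshape(-1,2); sl=slopes(p,uv)
    if dep is None: dep=np.array([p["depth"][int(round(v)),int(round(u))] for u,v in uv])
    c=np.c_[sl[:,0],-sl[:,1],-np.ones(len(sl))]*dep[:,None]
    return c@T[:3,:3].T+T[:3,3]
def project(p,P,s=None):
    T=np.linalg.inv(wfc(p,s)); c=np.asarray(P).reshape(-1,3)@T[:3,:3].T+T[:3,3]
    sl=np.c_[c[:,0]/-c[:,2],-c[:,1]/-c[:,2]]; r2=(sl**2).sum(1)
    sl=sl*(1+p["k1"]*r2)[:,None]; k=K(p)
    return np.c_[sl[:,0]*k[0,0]+k[0,2],sl[:,1]*k[1,1]+k[1,2]]
def cloud(p,s=None):
    h,w=p["depth"].shape; u,v=np.meshgrid(np.arange(w),np.arange(h))
    return by_depth(p,np.c_[u.ravel(),v.ravel()],s,p["depth"].ravel()).reshape(h,w,3)
def goto(pos,rot=None,s=None):
    "slide cm and delta_rot to reach pos/rotmatrix"
    s=s or read_state(); T=T_tool(s); Rm=T[:3,:3]
    sl=Rm.T@(np.asarray(pos)-T[:3,3])*100
    dr=np.zeros(3) if rot is None else R.from_matrix(Rm.T@rot).as_rotvec()
    return np.round(sl,2),np.round(dr,4)
def down(yaw):
    "tool z down; tool y axis horizontal at world angle yaw"
    y=np.array([np.cos(yaw),np.sin(yaw),0]);z=np.array([0,0,-1.]);x=np.cross(y,z)
    return np.c_[x,y,z]
E
python3 - <<'E'
from h import *
s=read_state(); print(s)
for n in("scene","top"):
    p=read_camera(n); save(p,n+"0"); print(n,{k:p[k] for k in p if k not in("image","depth")})
    print(wfc(p)[:3,3])
    for t in ["stand","hood","pot","crank","balance","pan","dish","dish_handle","biscuit1","tape","tube_rack","marker"]:
        a=landmark_of(t,p); print(t,[(np.round(d["at"],1).tolist(),round(d["conf"],2)) for d in a[:6]])
print(read_state()["time"])
E
```

```text
total 12
drwxr-xr-x  3 agent agent 4096 Dec  6 11:49 .
drwxr-xr-x 23 root  root  4096 Dec  6 11:49 ..
drwxr-xr-x  2 agent agent 4096 Dec  6 11:49 pics
{'time': 0.0, 'q': array([ 1.10910525e+00,  2.64764710e-01,  1.60538057e+00,  1.00486558e-05,
        1.27369291e+00, -3.69141831e-02]), 'joint_vel': array([-2.24916201e-03,  1.02030910e-04,  7.12511913e-05, -1.94590280e-04,
        1.43461397e-03, -2.27628939e-04]), 'joint_torque': array([ 2.13679377e-03, -5.15112591e+01, -3.67313612e+01,  2.17935540e-04,
        1.29357519e-02, -1.95674133e-06]), 'tool_pos': array([0.27786847, 0.61437017, 0.23795067]), 'tcp_rot': array([-0.66211828, -3.07044831,  0.0034139 ]), 'wrist_force': array([-0.15122016,  0.84192116, -0.43863362]), 'torque': array([-0.00310724, -0.0190481 ,  0.04705727]), 'width': 0.9970457206339637}
scene {'fovy': 44.55917834537794, 'cx': 254.48977086790637, 'cy': 191.31819726688963, 'k1': -0.02143741330823975, 'world_from_camera': array([[ 0.59781448, -0.4741111 ,  0.64640275,  1.49424234],
       [ 0.80156754,  0.34311477, -0.48965472, -0.69776466],
       [ 0.01036041,  0.
[... 995 characters left out ...]
 [ 0.        ,  0.        ,  0.        ,  1.        ]]), 'shot': 2}
[0.37472032 0.01909277 1.22319499]
stand [([172.0, 201.4], 0.58), ([162.8, 149.7], 0.43)]
hood [([160.8, 149.6], 0.87)]
pot [([169.2, 169.6], 0.64)]
crank [([168.8, 241.9], 0.79), ([316.1, 136.9], 0.62)]
balance [([297.8, 180.6], 0.85)]
pan [([300.6, 167.8], 0.68), ([162.8, 152.9], 0.62)]
dish [([305.2, 168.6], 0.59)]
dish_handle [([314.6, 136.9], 0.66), ([93.3, 245.9], 0.5), ([304.7, 167.9], 0.45)]
biscuit1 [([386.0, 232.6], 0.54), ([318.6, 252.2], 0.39)]
tape [([302.7, 167.9], 0.59), ([243.0, 258.3], 0.54)]
tube_rack [([390.7, 160.3], 0.65)]
marker [([243.2, 256.6], 0.58), ([295.5, 178.2], 0.52), ([96.4, 248.3], 0.47)]
1.3
```

View pics/scene0.png

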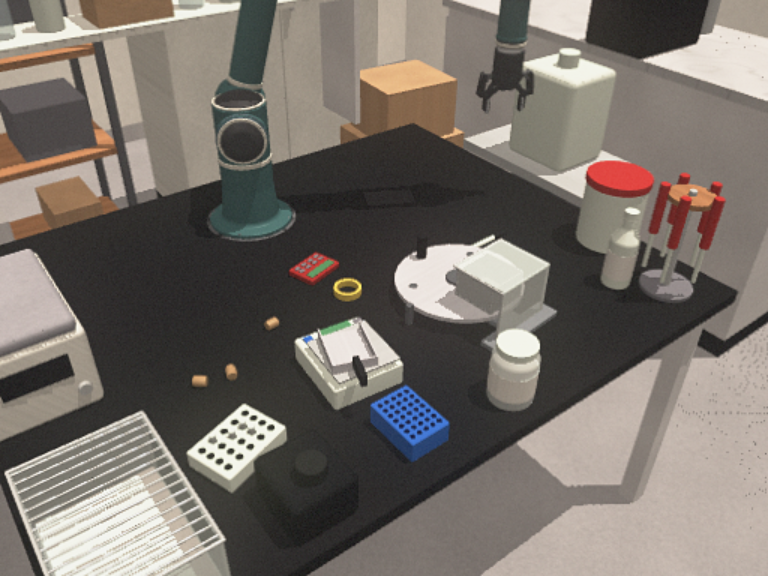

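View pics/top0.png

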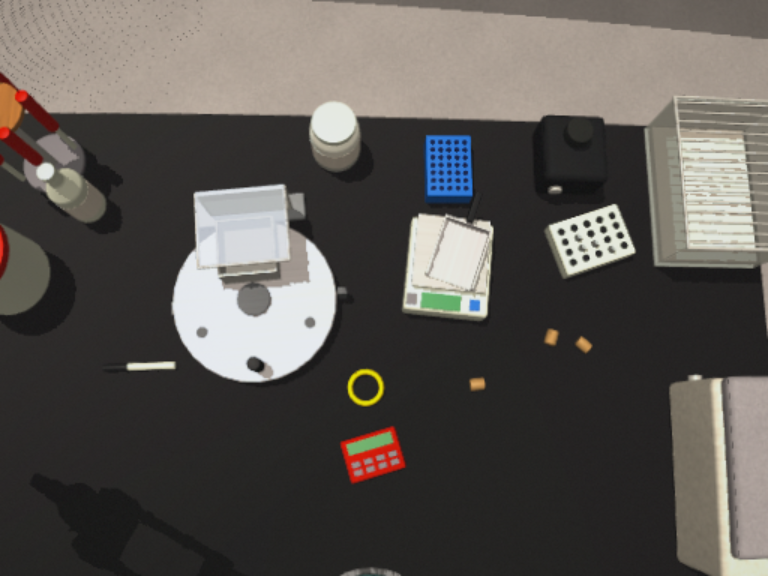

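```bash
python3 - <<'E'
from h import *
s=read_state(); print(T_tool(s).round(3))
p=read_camera("top"); C=cloud(p); np.save("Ctop.npy",C)
q=lambda u,v:by_depth(p,[[u,v]])[0].round(4)
for n,uv in dict(axis=(169.5,199.5),crank=(169,242),pothook=(168,180),dish=(306,168),handle=(316,137),bal=(299,180),b1=(367.5,224.5),b2=(389.5,229.5),b3=(318,255.5),tape=(243,258),post=(228,195)).items(): print(n,q(*uv))
# tan biscuits by color
hsv=cv2.cvtColor(p["image"],cv2.COLOR_RGB2HSV)
m=cv2.inRange(hsv,(8,90,80),(22,255,255)); n,l,st,ce=cv2.connectedComponentsWithStats(m)
for i in range(1,n):
    if st[i,4]>15:
        pts=np.argwhere(l==i)[:,::-1].astype(np.float32); r=cv2.minAreaRect(pts)
        P=at_z(p,ce[i],0.02)[0]; box=at_z(p,cv2.boxPoints(r),0.018)
        e=[box[1]-box[0],box[2]-box[1]]; L=[np.linalg.norm(x) for x in e]; k=int(np.argmax(L))
        print(ce[i].round(1),st[i,4],P.round(4),np.round(L,4),"long yaw",np.degrees(np.arctan2(e[k][1],e[k][0])).round(1))
# disc fit: points z 0.036..0.046
h,w=C.shape[:2]; sel=(abs(C[...,2]-0.042)<0.006)
uu=np.zeros((h,w),bool); uu[140:262,110:232]=1
Q=C[sel&uu]; pts=np.float32(Q[:,:2]); (c,r)=cv2.minEnclosingCircle(pts[:]); print("disc",c,r,len(Q),Q[:,2].mean())
im=p["image"][130:270,250:350]; cv2.imwrite("pics/balcrop.png",cv2.resize(cv2.cvtColor(im,cv2.COLOR_RGB2BGR),None,fx=4,fy=4,interpolation=cv2.INTER_CUBIC)[:560])
im=p["image"][110:270,100:240]; cv2.imwrite("pics/carcrop.png",cv2.resize(cv2.cvtColor(im,cv2.COLOR_RGB2BGR),None,fx=3.5,fy=3.5,interpolation=cv2.INTER_CUBIC))
E
```

```text
[[-0.911  0.412 -0.     0.278]
 [ 0.412  0.911 -0.     0.615]
 [ 0.    -0.    -1.     0.239]
 [ 0.     0.     0.     1.   ]]
axis [0.5751 0.2115 0.0471]
crank [0.4595 0.1992 0.0996]
pothook [0.6291 0.2192 0.0398]
dish [ 0.6614 -0.1466  0.0712]
handle [ 0.7382 -0.1698  0.0996]
bal [ 0.6292 -0.1281  0.0688]
b1 [ 0.5199 -0.3197  0.0218]
b2 [ 0.5074 -0.3813  0.0181]
b3 [ 0.4356 -0.184   0.0192]
tape [ 0.4276  0.0151 -0.0029]
post [0.5908 0.0578 0.042 ]
[ 5.7 70.7] 362 [0.9518 0.7181 0.02  ] [0.0434 0.0997] long yaw -171.8
[367.2 224.1] 84 [ 0.5211 -0.3195  0.02  ] [0.028  0.0224] long yaw -20.2
[388.6 229.3] 76 [ 0.5078 -0.3783  0.02  ] [0.02   0.0266] long yaw -135.3
[317.8 255.5] 83 [ 0.4355 -0.1834  0.02  ] [0.0274 0.0213] long yaw -81.4
disc (0.577556848526001, 0.20503756403923035) 0.15367329120635986 6456 0.03992656729074958
```

View pics/balcrop.png

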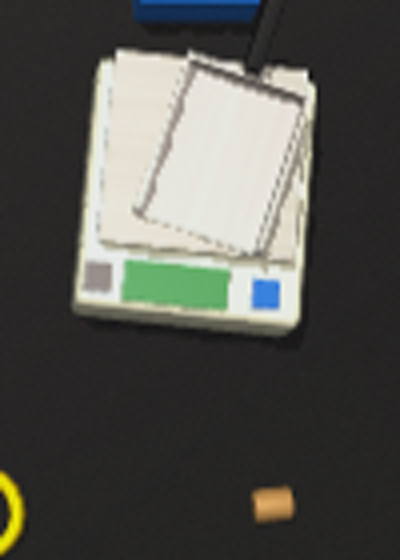

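View pics/carcrop.png

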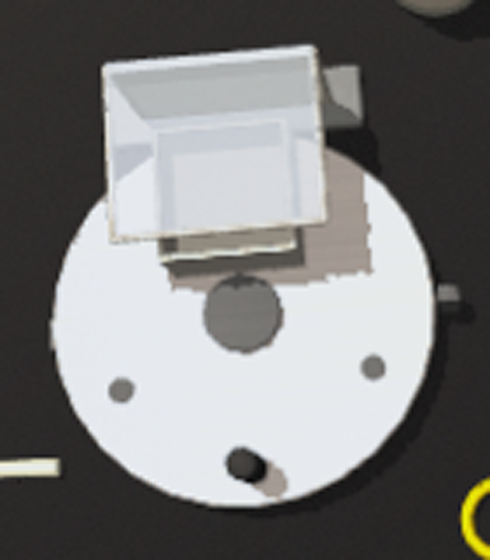

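```bash
python3 - <<'E'
from h import *
print(goto([0.45,0.15,0.30],down(np.radians(20))))
p=read_camera("wrist"); print(p["hand_eye"].round(3),p["fovy"],p["k1"])
E
```

```text
(array([-34.82, -35.28,  -6.07]), array([-1.000e-04,  0.000e+00,  7.969e-01]))
[[-0.     0.958  0.287  0.073]
 [ 1.     0.    -0.    -0.   ]
 [-0.     0.287 -0.958 -0.135]
 [ 0.     0.     0.     1.   ]] 60.19753224933939 -0.03305790088369844
```

>>> play_rows(slide=[[-34.8,-35.3,-6],[-34.8,-35.3,-6],[-34.8,-35.3,-6],[-34.8,-35.3,-6],[-34.8,-35.3,-6],[-34.8,-35.3,-6],[-34.8,-35.3,-6],[-34.8,-35.3,-6],[-34.8,-35.3,-6],[-34.8,-35.3,-6],[-34.8,-35.3,-6],[-34.8,-35.3,-6]], delta_rot=[[0,0,0.8],[0,0,0.8],[0,0,0.8],[0,0,0.8],[0,0,0.8],[0,0,0.8],[0,0,0.8],[0,0,0.8],[0,0,0.8],[0,0,0.8],[0,0,0.8],[0,0,0.8]])

```text
time: 2.4
tool_pos: [0.45, 0.148, 0.3]
tcp_rot: [1.805, 2.57, 0.001]
wrist_force: [0.2, 1.0, -0.2]
width: 0.997
```

```bash
python3 - <<'E'
from h import *
s=read_state(); p=read_camera("wrist"); save(p,"w1",1.5); print(s["tool_pos"],s["q"].round(3),s["time"])
for t in ["stand","crank","pot"]: print(t,[(d["at"],d["conf"],at_z(p,d["at"],dict(stand=0,crank=.086,pot=.046)[t],s)[0].round(4)) for d in landmark_of(t,p)[:2]])
print(goto([0.47,-0.19,0.22],down(np.radians(9))))
E
```

```text
[0.45004163 0.14798726 0.29998673] [ 0.265 -0.159  1.937 -0.     1.363 -0.081] 2.4
stand []
crank [([278.1, 114.4], 0.86, array([0.4587, 0.2023, 0.086 ]))]
pot [([437.3, 156.1], 0.62, array([0.6604, 0.2205, 0.046 ]))]
(array([-32.6 ,  -9.52,   7.94]), array([ 0.0008, -0.0006,  0.1853]))
```

View pics/w1.png

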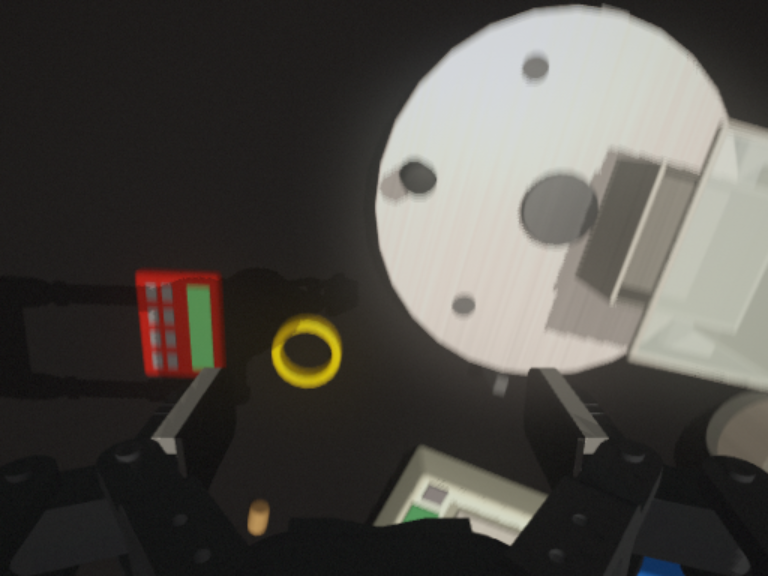

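```bash
python3 - <<'E'
from h import *
s=read_state(); p=read_camera("wrist"); 
print(at_z(p,[[373,140]],0.045,s))
im=cv2.cvtColor(p["image"],cv2.COLOR_RGB2GRAY)
m=np.uint8(im>120)*255; m=cv2.morphologyEx(m,cv2.MORPH_CLOSE,np.ones((3,3)))
# sample edge rays from hub outward
c=np.array([373,140.]);pts=[]
C=cloud(p,s)
for a in np.radians(np.arange(90,310,3)):
    d=np.array([np.cos(a),np.sin(a)])
    last=None
    for r in np.arange(60,140,.5):
        u,v=c+d*r
        if not(0<=u<511 and 0<=v<383): last=None;break
        if im[int(round(v)),int(round(u))]<70 : 
            # verify dark stays
            u2,v2=c+d*(r+12)
            if 0<=u2<511 and 0<=v2<383 and im[int(v2),int(u2)]<70 and r>95: last=(u,v);break
    if last: pts.append(last)
P=at_z(p,pts,0.042,s)[:,:2]
from scipy.optimize import least_squares
f=lambda x:np.hypot(P[:,0]-x[0],P[:,1]-x[1])-x[2]
r=least_squares(f,[.576,.207,.145],loss='soft_l1',f_scale=.001);print(len(P),r.x,np.abs(r.fun).mean())
r=least_squares(lambda x:f([x[0],x[1],.145]),[.576,.207],loss='soft_l1',f_scale=.001);print(r.x)
E
```

```text
[[0.57895824 0.21187811 0.045     ]]
60 [0.57647302 0.21438296 0.14504564] 0.001655568156339896
[0.57642197 0.21437319]
```

>>> play_rows(slide=[[-32.6,-9.5,6],[-32.6,-9.5,6],[-32.6,-9.5,6],[-32.6,-9.5,6],[-32.6,-9.5,6],[-32.6,-9.5,6],[-32.6,-9.5,6],[-32.6,-9.5,6],[-32.6,-9.5,6],[-32.6,-9.5,6]], delta_rot=[[0,0,0.185],[0,0,0.185],[0,0,0.185],[0,0,0.185],[0,0,0.185],[0,0,0.185],[0,0,0.185],[0,0,0.185],[0,0,0.185],[0,0,0.185]], hand=0.55)

```text
time: 3.48
tool_pos: [0.4704, -0.1897, 0.2377]
tcp_rot: [-2.037, -2.388, 0.001]
wrist_force: [0.2, 0.5, 0.4]
width: 0.55
```

```bash
cat > bis.py <<'E'
from h import *
def find(p,s=None,ztop=0.018,zmid=0.018):
    hsv=cv2.cvtColor(p["image"],cv2.COLOR_RGB2HSV)
    m=cv2.inRange(hsv,(6,90,60),(22,255,255)); n,l,st,ce=cv2.connectedComponentsWithStats(m)
    out=[]
    for i in range(1,n):
        if st[i,4]<40: continue
        pts=np.argwhere(l==i)[:,::-1].astype(np.float32); r=cv2.minAreaRect(pts)
        P=at_z(p,np.array(r[0]),zmid,s)[0]; box=at_z(p,cv2.boxPoints(r),zmid,s)
        e=[box[1]-box[0],box[2]-box[1]]; L=[np.linalg.norm(x) for x in e]; k=int(np.argmax(L))
        out.append((P.round(4),np.round(L,4),np.degrees(np.arctan2(e[k][1],e[k][0])).round(1)))
        print("px",ce[i].round(1),"area",st[i,4],"P",P.round(4),"L",np.round(L,4),"longyaw",out[-1][2])
    return out
E
python3 - <<'E'
from bis import *
s=read_state(); p=read_camera("wrist"); save(p,"w2",1.2); print(s["tool_pos"],s["width"])
find(p,s)
E
```

```text
[ 0.47044139 -0.18965218  0.23768781] 0.5499551754748492
px [222.4 148.4] area 501 P [ 0.436  -0.1829  0.018 ] L [0.0203 0.0272] longyaw -81.9
px [276.6 269. ] area 422 P [ 0.5198 -0.3179  0.018 ] L [0.0241 0.0305] longyaw -19.8
px [258.6 308. ] area 410 P [ 0.5071 -0.376   0.018 ] L [0.0335 0.0248] longyaw 53.4
```

View pics/w2.png

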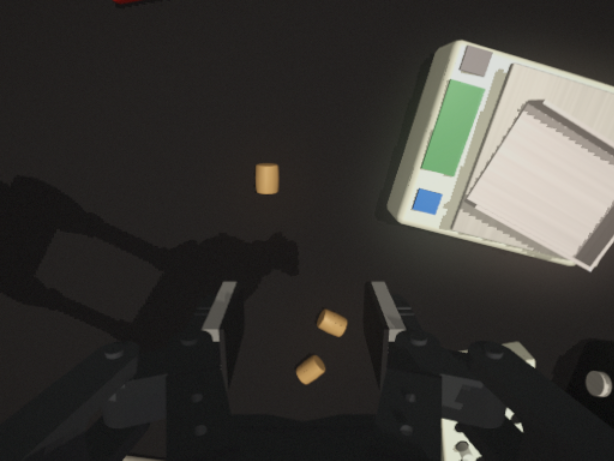

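```bash
python3 - <<'E'
from h import *
print(goto([0.436,-0.183,0.012],down(np.radians(8.5))))
E
```

```text
(array([ 0.99, -3.3 , 22.62]), array([-0.0015, -0.0026,  0.0109]))
```

>>> play_rows(slide=[[1,-3.3,4],[1,-3.3,8],[1,-3.3,12],[1,-3.3,16],[1,-3.3,19],[1,-3.3,21],[1,-3.3,22.6],[1,-3.3,22.6]], delta_rot=[[0,0,0.01],[0,0,0.01],[0,0,0.01],[0,0,0.01],[0,0,0.01],[0,0,0.01],[0,0,0.01],[0,0,0.01]])

```text
time: 4.2
tool_pos: [0.4334, -0.1789, 0.0089]
tcp_rot: [-2.039, -2.376, 0.001]
wrist_force: [-1.5, -0.8, -0.8]
width: 0.547
```

>>> play_rows(slide=[[0,0,0],[0,0,0],[0,0,0],[0,0,0]], delta_rot=[[0,0,0],[0,0,0],[0,0,0],[0,0,0]], hand=0.1, force=25)

```text
time: 4.53
tool_pos: [0.4348, -0.179, 0.0105]
tcp_rot: [-2.04, -2.379, -0.0]
wrist_force: [0.6, -0.1, -0.7]
width: 0.23
```

```bash
python3 - <<'E'
from h import *
print(read_state()["tool_pos"],goto([0.64,-0.20,0.28],down(np.radians(-17))))
E
```

```text
[ 0.43482977 -0.17898548  0.01047378] (array([ -5.05,  19.83, -27.08]), array([-0.0059, -0.0046,  0.4498]))
```

>>> play_rows(slide=[[0,0,-4],[0,0,-8],[0,0,-12],[-1,3,-16],[-2,6,-20],[-3,9,-23],[-4,13,-27],[-5,17,-27],[-5,19.8,-27],[-5,19.8,-27],[-5,19.8,-27]], delta_rot=[[0,0,0],[0,0,0],[0,0,0],[0,0,0.1],[0,0,0.2],[0,0,0.3],[0,0,0.4],[0,0,0.45],[0,0,0.45],[0,0,0.45],[0,0,0.45]])

```text
time: 5.45
tool_pos: [0.6435, -0.1996, 0.2814]
tcp_rot: [-2.522, -1.868, -0.003]
wrist_force: [-2.1, -0.0, 0.3]
width: 0.228
```

```bash
python3 - <<'E'
from bis import *
s=read_state(); p=read_camera("wrist"); save(p,"w3",1.5); print(s["tool_pos"],s["width"],s["q"].round(3))
for t in ["dish","dish_handle","pan","balance"]: print(t,[(np.round(d["at"],1),round(d["conf"],2),at_z(p,d["at"],dict(dish=0.07,dish_handle=.094,pan=.07,balance=0)[t],s)[0].round(4)) for d in landmark_of(t,p)[:2]])
E
```

```text
[ 0.64350586 -0.19958334  0.28142124] 0.22753804319284288 [-0.339  0.241  1.555  0.004  1.347 -0.044]
dish [(array([249.9, 104.9]), 0.97, array([ 0.6576, -0.1426,  0.07  ]))]
dish_handle [(array([341.5, 109.8]), 0.56, array([ 0.7402, -0.1713,  0.094 ]))]
pan []
balance []
```

View pics/w3.png

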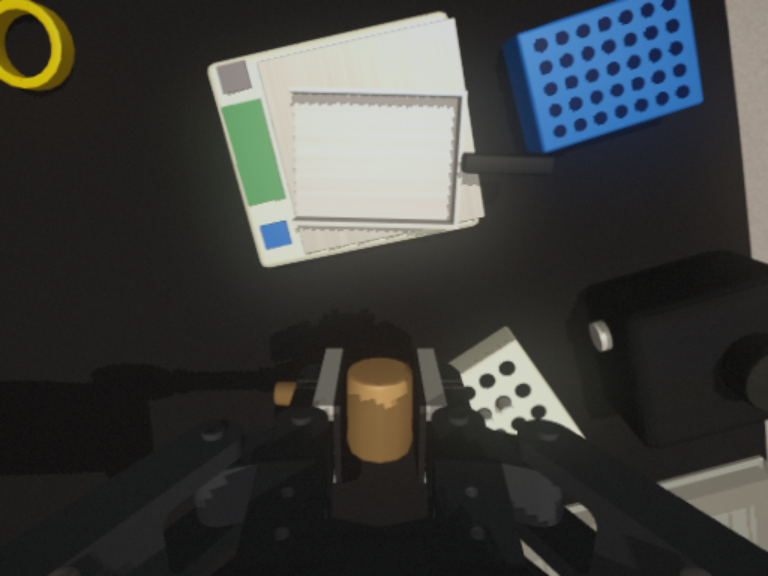

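```bash
python3 - <<'E'
from bis import *
s=read_state(); p=read_camera("wrist")
a=at_z(p,np.array([[466,155],[553,158],[553,173],[466,170]])/1.5,0.105,s); print(a.round(4))
d=a[1]-a[0];print("handle dir back",np.degrees(np.arctan2(d[1],d[0])), np.linalg.norm(d)); d=a[2]-a[3];print(np.degrees(np.arctan2(d[1],d[0])))
b=at_z(p,np.array([[291,89],[467,92],[462,228],[294,222]])/1.5,0.092,s);print(b.round(4))
for i in range(4):
    d=b[(i+1)%4]-b[i];print(np.linalg.norm(d).round(4),np.degrees(np.arctan2(d[1],d[0])).round(1))
print(b.mean(0))
# blue box
print(by_depth(p,np.array([[520,40],[550,145],[680,100]])/1.5,s).round(3))
E
```

```text
[[ 0.7051 -0.1556  0.105 ]
 [ 0.7551 -0.1726  0.105 ]
 [ 0.7533 -0.1813  0.105 ]
 [ 0.7029 -0.1642  0.105 ]]
handle dir back -18.697723179986145 0.05282438566071319
-18.725630379184768
[[ 0.6149 -0.0875  0.092 ]
 [ 0.7169 -0.1206  0.092 ]
 [ 0.693  -0.201   0.092 ]
 [ 0.589  -0.1651  0.092 ]]
0.1073 -18.0
0.0838 -106.6
0.11 161.0
0.0819 71.6
[ 0.65342577 -0.14355562  0.092     ]
[[ 0.773 -0.096  0.028]
 [ 0.775 -0.172  0.04 ]
 [ 0.868 -0.167  0.045]]
```

```bash
python3 - <<'E'
from h import *
print(read_state()["tool_pos"],goto([0.6735,-0.1288,0.086],down(np.radians(-18.5))))
E
```

```text
[ 0.63815967 -0.19958562  0.27909971] (array([ 7.74,  1.45, 19.32]), array([-0.0077, -0.0029,  0.0254]))
```

>>> play_rows(slide=[[3,1,4],[6,1.5,8],[7.7,1.5,12],[7.7,1.5,15],[7.7,1.5,17.5],[7.7,1.5,18.5],[7.7,1.5,19.3],[7.7,1.5,19.3],[7.7,1.5,19.3]], delta_rot=[[0,0,0.025],[0,0,0.025],[0,0,0.025],[0,0,0.025],[0,0,0.025],[0,0,0.025],[0,0,0.025],[0,0,0.025],[0,0,0.025]])

```text
time: 6.5
tool_pos: [0.6749, -0.1303, 0.0884]
tcp_rot: [-2.545, -1.832, 0.001]
wrist_force: [0.6, 0.0, 0.8]
width: 0.223
```

>>> play_rows(slide=[[0,0,0],[0,0,0],[0,0,-1],[0,0,-3],[0,0,-7],[0,0,-11],[0,0,-11]], delta_rot=[[0,0,0],[0,0,0],[0,0,0],[0,0,0],[0,0,0],[0,0,0],[0,0,0]], hand=0.35)

```text
time: 7.08
tool_pos: [0.6811, -0.1322, 0.2114]
tcp_rot: [2.543, 1.83, 0.019]
wrist_force: [2.0, -0.6, 2.6]
width: 0.352
```

```bash
python3 - <<'E'
from bis import *
s=read_state(); p=read_camera("wrist"); save(p,"w4",1); print(s["tool_pos"],s["width"],s["q"].round(3))
print(goto([0.5207,-0.3170,0.15],down(np.radians(70)))); print(goto([0.5207,-0.3170,0.15],down(np.radians(-110))))
E
```

```text
[ 0.68113926 -0.13220901  0.21139545] 0.3522254299327165 [-0.229  0.307  1.601  0.004  1.219  0.093]
(array([-22.63,  -9.28,   5.61]), array([ 0.0115,  0.0043, -1.545 ]))
(array([-22.63,  -9.28,   5.61]), array([ 0.0044, -0.0116,  1.5965]))
```

View pics/w4.png

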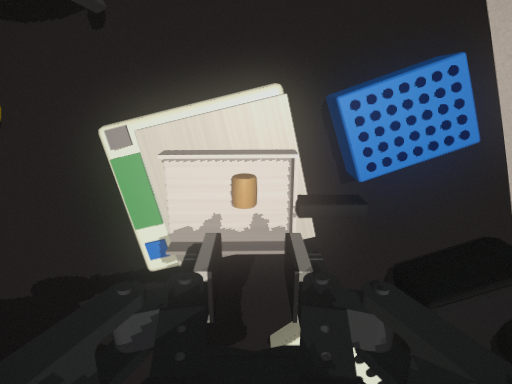

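>>> play_rows(slide=[[-2,-1,0],[-5,-2,1],[-8,-3.5,2],[-11,-5,3],[-14,-6,4],[-17,-7,5],[-20,-8,5.6],[-22.6,-9.3,5.6],[-22.6,-9.3,5.6],[-22.6,-9.3,5.6],[-22.6,-9.3,5.6],[-22.6,-9.3,5.6]], delta_rot=[[0,0,-0.12],[0,0,-0.24],[0,0,-0.36],[0,0,-0.48],[0,0,-0.6],[0,0,-0.72],[0,0,-0.84],[0,0,-0.96],[0,0,-1.08],[0,0,-1.2],[0,0,-1.32],[0,0,-1.44]], hand=0.5)

```text
time: 8.13
tool_pos: [0.5203, -0.3171, 0.1507]
tcp_rot: [0.697, 3.052, 0.005]
wrist_force: [-0.4, -0.6, 0.2]
width: 0.499
```

>>> play_rows(slide=[[0,0,0],[0,0,0]], delta_rot=[[0,0,-0.11],[0,0,-0.11]])

```text
time: 8.3
tool_pos: [0.5202, -0.3173, 0.1513]
tcp_rot: [0.524, 3.085, 0.004]
wrist_force: [0.4, -0.2, -0.1]
width: 0.502
```

```bash
python3 - <<'E'
from bis import *
s=read_state(); p=read_camera("wrist"); save(p,"w5",1); print(s["tool_pos"],s["width"],s["q"].round(3))
o=find(p,s); 
p=read_camera("top"); find(p)
print(goto([*o[0][0][:2],0.011],down(np.radians(70))))
E
```

```text
[ 0.52017742 -0.3173356   0.15134928] 0.5017079852478773 [-0.593  0.204  1.846  0.008  1.082 -1.83 ]
px [246.9 178. ] area 842 P [ 0.5187 -0.3213  0.018 ] L [0.0214 0.0295] longyaw -18.9
px [177.4 186.7] area 799 P [ 0.5062 -0.3793  0.018 ] L [0.0223 0.0273] longyaw 51.2
px [ 6.4 71.6] area 404 P [0.9518 0.7122 0.018 ] L [0.0496 0.1027] longyaw -171.9
px [303.1 162.1] area 68 P [ 0.6909 -0.1464  0.018 ] L [0.0191 0.0271] longyaw -107.9
px [367.3 224.3] area 89 P [ 0.521  -0.3201  0.018 ] L [0.0289 0.0224] longyaw -20.2
(array([ 0.16, -0.51, 14.01]), array([0.0045, 0.0111, 0.0065]))
```

View pics/w5.png

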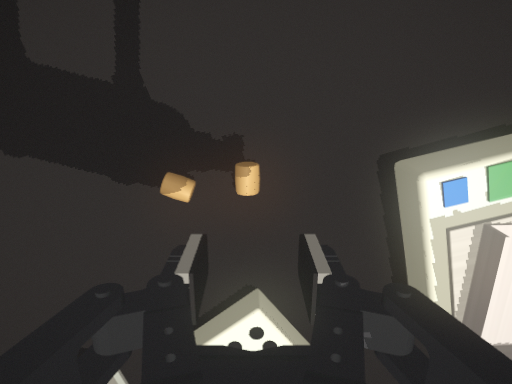

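>>> play_rows(slide=[[0.2,-0.4,4],[0.2,-0.4,8],[0.2,-0.4,11],[0.2,-0.4,13],[0.2,-0.4,14],[0.2,-0.4,14],[0.2,-0.4,14]], delta_rot=[[0,0.01,0],[0,0.01,0],[0,0.01,0],[0,0.01,0],[0,0.01,0],[0,0.01,0],[0,0.01,0]])

```text
time: 8.98
tool_pos: [0.5191, -0.3204, 0.0115]
tcp_rot: [0.537, 3.093, 0.006]
wrist_force: [0.1, 0.7, 0.0]
width: 0.498
```

>>> play_rows(slide=[[0,0,0],[0,0,0],[0,0,0],[0,0,0],[0,0,-3],[0,0,-7],[0,0,-11],[0,0,-15],[0,0,-19],[0,0,-19]], delta_rot=[[0,0,0],[0,0,0],[0,0,0],[0,0,0],[0,0,0],[0,0,0],[0,0,0],[0,0,0],[0,0,0],[0,0,0]], hand=0.1)

```text
time: 9.82
tool_pos: [0.5233, -0.3243, 0.213]
tcp_rot: [0.534, 3.077, -0.005]
wrist_force: [1.4, -0.7, 0.9]
width: 0.229
```

```bash
python3 - <<'E'
from bis import *
s=read_state(); p=read_camera("top"); print(s["tool_pos"],s["width"],s["q"].round(3)); find(p); print("in dish A",at_z(p,[303.1,162.1],0.093).round(4))
im=p["image"][130:230,250:350]; cv2.imwrite("pics/dish1.png",cv2.resize(cv2.cvtColor(im,cv2.COLOR_RGB2BGR),None,fx=5,fy=5,interpolation=cv2.INTER_CUBIC))
print(goto([0.661,-0.167,0.16],down(np.radians(-18.5))))
E
```

```text
[ 0.52332894 -0.32431748  0.21301986] 0.2293818000991467 [-0.598  0.159  1.779  0.005  1.186 -1.827]
px [ 6.4 71.6] area 404 P [0.9518 0.7122 0.018 ] L [0.0496 0.1027] longyaw -171.9
px [303.1 162.2] area 69 P [ 0.6905 -0.1462  0.018 ] L [0.02   0.0271] longyaw -107.9
px [391.1 216.9] area 42 P [ 0.5427 -0.3859  0.018 ] L [0.0149 0.0242] longyaw -103.3
px [388.7 229.3] area 85 P [ 0.5074 -0.38    0.018 ] L [0.022  0.0285] longyaw -135.3
in dish A [[ 0.6715 -0.1361  0.093 ]]
(array([-7.75, 19.41,  5.04]), array([0.0118, 0.0103, 1.5498]))
```

View pics/dish1.png

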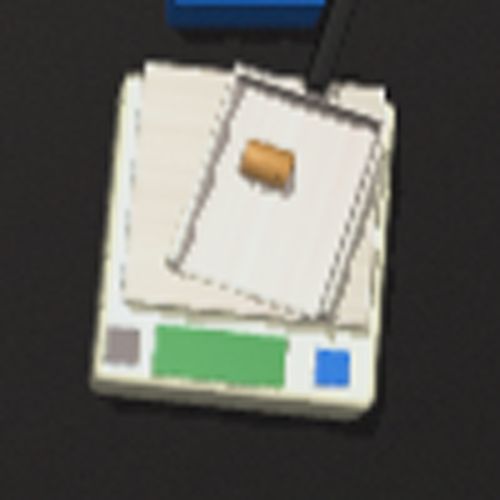

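>>> play_rows(slide=[[0,2,0],[-1,5,0],[-2,8,0],[-3,11,0],[-5,14,0],[-6.5,17,0],[-7.8,19.5,0],[-7.8,19.5,0],[-7.8,19.5,0],[-7.8,19.5,0],[-7.8,19.5,0],[-7.8,19.5,0]], delta_rot=[[0,0,0.12],[0,0,0.24],[0,0,0.36],[0,0,0.48],[0,0,0.6],[0,0,0.72],[0,0,0.84],[0,0,0.96],[0,0,1.08],[0,0,1.2],[0,0,1.32],[0,0,1.44]])

```text
time: 10.87
tool_pos: [0.6603, -0.1656, 0.2087]
tcp_rot: [2.443, 1.96, 0.011]
wrist_force: [0.3, 0.6, 0.2]
width: 0.228
```

```bash
python3 - <<'E'
from bis import *
s=read_state(); print(s["tool_pos"],s["width"],s["q"].round(3))
print(goto([0.663,-0.162,0.086],down(np.radians(-18.5))))
E
```

```text
[ 0.66028315 -0.16560338  0.20865234] 0.2282235052761689 [-0.282  0.286  1.633  0.     1.211 -0.064]
(array([ 0.42,  0.05, 12.27]), array([ 1.150e-02, -1.000e-04,  1.042e-01]))
```

>>> play_rows(slide=[[0.4,0,3],[0.4,0,6],[0.4,0,9],[0.4,0,11],[0.4,0,12.2],[0.4,0,12.2],[0.4,0,12.2]], delta_rot=[[0.01,0,0.1],[0.01,0,0.1],[0.01,0,0.1],[0.01,0,0.1],[0.01,0,0.1],[0.01,0,0.1],[0.01,0,0.1]])

```text
time: 11.45
tool_pos: [0.6617, -0.1618, 0.0854]
tcp_rot: [-2.545, -1.84, 0.0]
wrist_force: [-0.3, 0.3, 0.6]
width: 0.225
```

>>> play_rows(slide=[[0,0,0],[0,0,0],[0,0,-1],[0,0,-3],[0,0,-7],[0,0,-11],[0,0,-11]], delta_rot=[[0,0,0],[0,0,0],[0,0,0],[0,0,0],[0,0,0],[0,0,0],[0,0,0]], hand=0.35)

```text
time: 12.03
tool_pos: [0.6674, -0.1634, 0.2076]
tcp_rot: [2.535, 1.833, 0.017]
wrist_force: [0.9, -1.6, 1.1]
width: 0.351
```

```bash
python3 - <<'E'
from bis import *
s=read_state(); p=read_camera("top"); print(s["tool_pos"],s["width"],s["q"].round(3)); find(p)
print(goto([0.506,-0.378,0.15],down(np.radians(-40))))
E
```

```text
[ 0.66737019 -0.16340367  0.20763816] 0.35096918456650517 [-0.276  0.295  1.623  0.     1.206  0.042]
px [ 6.4 71.6] area 405 P [0.9518 0.7122 0.018 ] L [0.0496 0.1027] longyaw -171.9
px [388.7 229.4] area 86 P [ 0.5074 -0.38    0.018 ] L [0.022  0.0285] longyaw -135.3
(array([-25.43,  -8.55,   5.3 ]), array([ 0.0133, -0.0032,  0.3794]))
```

>>> play_rows(slide=[[-4,-1,0],[-8,-2.5,1],[-12,-4,2],[-16,-5.5,3],[-20,-7,4],[-24,-8.5,5.3],[-25.4,-8.5,5.3],[-25.4,-8.5,5.3],[-25.4,-8.5,5.3]], delta_rot=[[0.01,0,0.1],[0.01,0,0.2],[0.01,0,0.3],[0.01,0,0.38],[0.01,0,0.38],[0.01,0,0.38],[0.01,0,0.38],[0.01,0,0.38],[0.01,0,0.38]], hand=0.5)

```text
time: 12.83
tool_pos: [0.5053, -0.3788, 0.1497]
tcp_rot: [-2.85, -1.322, -0.007]
wrist_force: [0.5, -0.2, 0.8]
width: 0.502
```

```bash
python3 - <<'E'
from bis import *
p=read_camera("top"); find(p); 
im=p["image"][130:230,250:350]; cv2.imwrite("pics/dish2.png",cv2.resize(cv2.cvtColor(im,cv2.COLOR_RGB2BGR),None,fx=5,fy=5,interpolation=cv2.INTER_CUBIC))
s=read_state(); p=read_camera("wrist"); save(p,"w6",1); print(s["tool_pos"],s["width"],s["q"].round(3))
o=find(p,s); 
print(goto([*o[0][0][:2],0.011],down(np.radians(-42))))
E
```

```text
px [ 6.4 71.7] area 403 P [0.9518 0.7122 0.018 ] L [0.0496 0.1027] longyaw -171.9
px [307.9 164.5] area 138 P [ 0.6849 -0.1594  0.018 ] L [0.0206 0.0568] longyaw -116.4
px [388.7 229.3] area 85 P [ 0.508  -0.3793  0.018 ] L [0.022  0.0266] longyaw -135.3
[ 0.50632652 -0.37799065  0.15012255] 0.501354362997883 [-0.683  0.25   1.792  0.005  1.097  0.015]
px [256.6 180.6] area 821 P [ 0.5093 -0.3801  0.018 ] L [0.0206 0.0294] longyaw -129.4
(array([-0.11,  0.31, 13.94]), array([ 0.0028, -0.0044,  0.0341]))
```

View pics/w6.png

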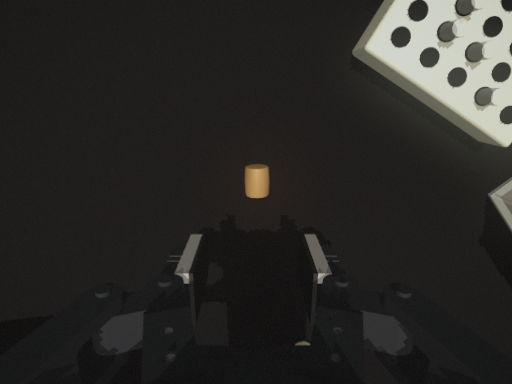

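View pics/dish2.png

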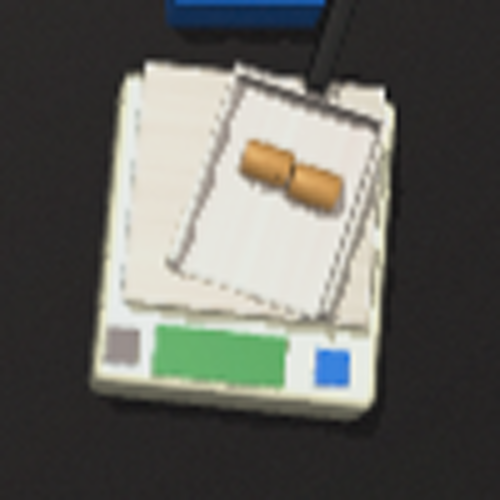

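>>> play_rows(slide=[[-0.1,0.2,4],[-0.1,0.2,8],[-0.1,0.2,11],[-0.1,0.2,13],[-0.1,0.2,13.9],[-0.1,0.2,13.9],[-0.1,0.2,13.9]], delta_rot=[[0,0,0],[0,0,0],[0,0,0],[0,0,0],[0,0,0],[0,0,0],[0,0,0]])

```text
time: 13.52
tool_pos: [0.5098, -0.3788, 0.0121]
tcp_rot: [2.845, 1.328, 0.009]
wrist_force: [0.8, -0.0, -0.3]
width: 0.501
```

>>> play_rows(slide=[[0,0,0],[0,0,0],[0,0,0],[0,0,0],[0,0,-3],[0,0,-7],[0,0,-11],[0,0,-15],[0,0,-19],[0,0,-19]], delta_rot=[[0,0,0],[0,0,0],[0,0,0],[0,0,0],[0,0,0],[0,0,0],[0,0,0],[0,0,0],[0,0,0],[0,0,0]], hand=0.1)

```text
time: 14.35
tool_pos: [0.5131, -0.3828, 0.2141]
tcp_rot: [2.831, 1.321, 0.021]
wrist_force: [1.1, -1.0, 1.2]
width: 0.228
```

```bash
python3 - <<'E'
from bis import *
s=read_state(); print(s["tool_pos"],s["width"],s["q"].round(3))
print(goto([0.6225,-0.135,0.21],down(np.radians(-18.5))))
E
```

```text
[ 0.51309475 -0.38283053  0.21405805] 0.22781896476630623 [-0.682  0.201  1.728  0.005  1.191  0.014]
(array([26.02, -7.55,  0.36]), array([ 0.0224, -0.0006, -0.3747]))
```

>>> play_rows(slide=[[4,-1,0],[8,-2,0],[12,-3.5,0],[16,-5,0],[20,-6,0],[24,-7,0],[26,-7.5,0],[26,-7.5,0],[26,-7.5,0]], delta_rot=[[0.02,0,-0.1],[0.02,0,-0.2],[0.02,0,-0.3],[0.02,0,-0.375],[0.02,0,-0.375],[0.02,0,-0.375],[0.02,0,-0.375],[0.02,0,-0.375],[0.02,0,-0.375]])

```text
time: 15.1
tool_pos: [0.6229, -0.1342, 0.2138]
tcp_rot: [2.545, 1.838, 0.002]
wrist_force: [0.2, 0.5, 1.0]
width: 0.226
```

```bash
python3 - <<'E'
from bis import *
s=read_state(); p=read_camera("wrist"); save(p,"w7",1); s=read_state();print(s["tool_pos"],s["width"],s["q"].round(3))
print(goto([0.6225,-0.135,0.086],down(np.radians(-18.5))))
E
```

```text
[ 0.62250919 -0.13531727  0.21371693] 0.22515210963470522 [-2.530e-01  2.080e-01  1.720e+00 -1.000e-03  1.211e+00  6.900e-02]
(array([ 0.04, -0.04, 12.77]), array([0.0026, 0.0006, 0.0015]))
```

View pics/w7.png

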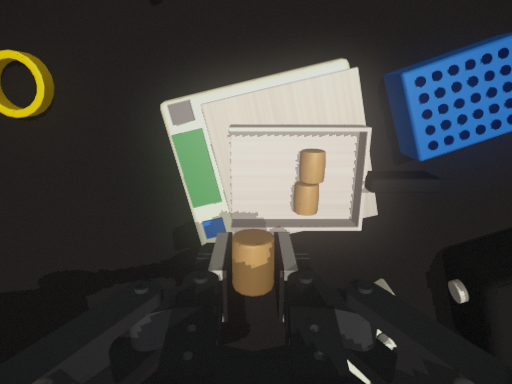

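>>> play_rows(slide=[[0,0,4],[0,0,8],[0,0,11],[0,0,12],[0,0,12.7],[0,0,12.7],[0,0,12.7]], delta_rot=[[0,0,0],[0,0,0],[0,0,0],[0,0,0],[0,0,0],[0,0,0],[0,0,0]])

```text
time: 15.73
tool_pos: [0.6236, -0.1371, 0.0883]
tcp_rot: [2.546, 1.833, 0.004]
wrist_force: [0.1, -0.2, -0.7]
width: 0.226
```

>>> play_rows(slide=[[0,0,0],[0,0,0],[0,0,-1],[0,0,-3],[0,0,-7],[0,0,-11],[0,0,-15],[0,0,-19],[0,0,-19]], delta_rot=[[0,0,0],[0,0,0],[0,0,0],[0,0,0],[0,0,0],[0,0,0],[0,0,0],[0,0,0],[0,0,0]], hand=0.35)

```text
time: 16.48
tool_pos: [0.6275, -0.1378, 0.2912]
tcp_rot: [2.534, 1.825, 0.022]
wrist_force: [1.3, -0.7, 1.3]
width: 0.347
```

```bash
python3 - <<'E'
from bis import *
s=read_state(); print(s["tool_pos"],s["width"],s["q"].round(3))
p=read_camera("scene"); save(p,"scene1"); p=read_camera("top"); find(p); save(p,"top1")
ax=np.array([.5764,.2144]); kn=np.array([.4590,.2020]); print(np.hypot(*(ax-kn)))
print(goto([0.45,0.15,0.30],down(np.radians(20))))
E
```

```text
[ 0.62746917 -0.13783416  0.29124943] 0.34685662614736257 [-2.540e-01  1.610e-01  1.632e+00 -1.000e-03  1.325e+00  6.900e-02]
px [ 6.4 71.5] area 407 P [0.9533 0.7125 0.018 ] L [0.0496 0.106 ] longyaw -171.8
0.11805303892742448
(array([ 21.68, -25.63,  -2.01]), array([ 0.0121,  0.0044, -0.6719]))
```

View pics/scene1.png

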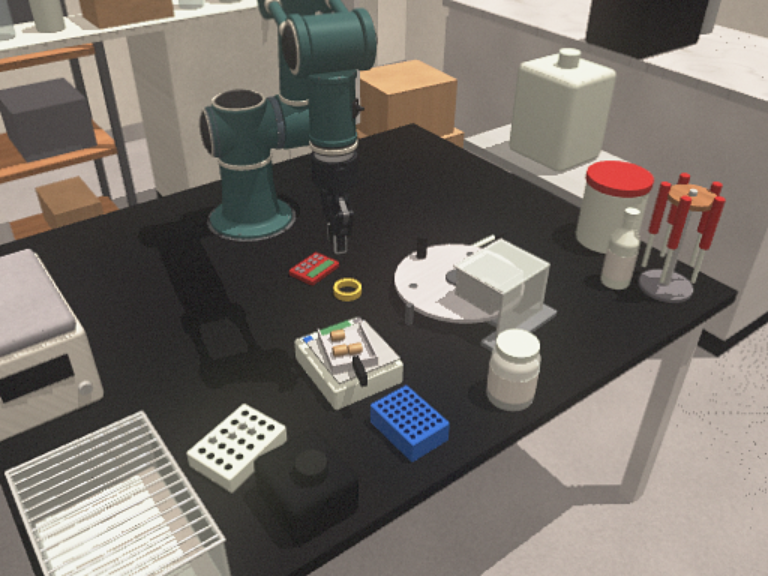

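View pics/top1.png

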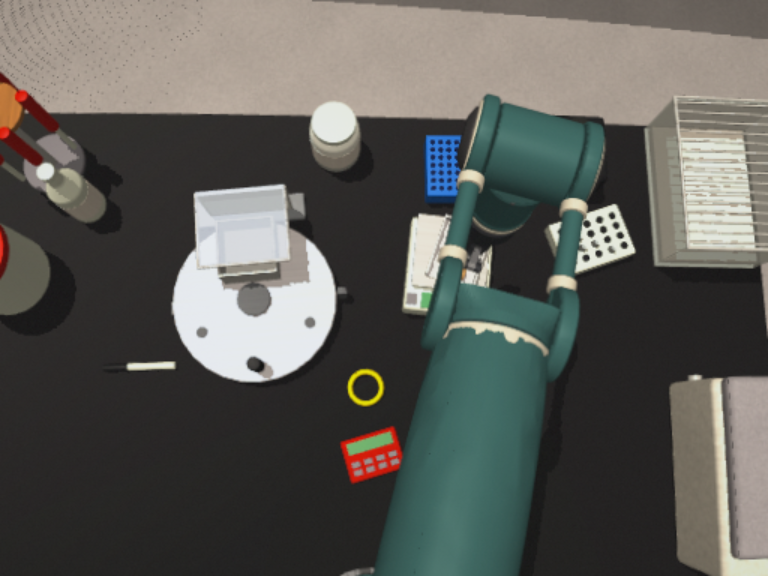

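```bash
python3 - <<'E'
from bis import *
print(goto([0.46,0.202,0.22],down(np.radians(96))))
E
```

```text
(array([ 26.93, -26.43,   5.98]), array([ 0.0079,  0.0127, -1.9984]))
```

>>> play_rows(slide=[[2,-2,0],[5,-5,0],[8,-8,0.5],[11,-11,1],[14,-14,2],[17,-17,3],[20,-20,4],[23,-23,5],[26,-26,6],[27,-26.4,6],[27,-26.4,6],[27,-26.4,6]], delta_rot=[[0,0,-0.12],[0,0,-0.24],[0,0,-0.36],[0,0,-0.48],[0,0,-0.6],[0,0,-0.72],[0,0,-0.84],[0,0,-0.96],[0,0,-1.08],[0,0,-1.2],[0,0,-1.32],[0,0,-1.44]], hand=0.55)

```text
time: 17.58
tool_pos: [0.458, 0.2035, 0.2174]
tcp_rot: [0.69, 3.056, -0.006]
wrist_force: [0.1, -0.5, 0.1]
width: 0.552
```

>>> play_rows(slide=[[0,0,0],[0,0,0],[0,0,0],[0,0,0],[0,0,0],[0,0,0]], delta_rot=[[0,0,-0.12],[0,0,-0.24],[0,0,-0.36],[0,0,-0.48],[0,0,-0.56],[0,0,-0.56]])

```text
time: 18.08
tool_pos: [0.4566, 0.2031, 0.2156]
tcp_rot: [-0.185, 3.132, -0.011]
wrist_force: [-0.0, -0.1, -0.3]
width: 0.552
```

```bash
python3 - <<'E'
from bis import *
s=read_state(); p=read_camera("wrist"); save(p,"w8",1); s=read_state();print(s["tool_pos"],s["width"],s["q"].round(3),s["time"])
for t in ["crank","pot","stand"]: print(t,[(np.round(d["at"],1),round(d["conf"],2),at_z(p,d["at"],dict(stand=0,crank=.086,pot=.046)[t],s)[0].round(4)) for d in landmark_of(t,p)[:2]])
print(goto([0.459,0.202,0.085],down(np.radians(96))))
E
```

```text
[0.4567846  0.20308388 0.21582805] 0.5484533165428063 [ 0.374 -0.055  1.998 -0.009  1.196 -1.308] 18.1333
crank [(array([251.1, 183.7]), 0.83, array([0.4599, 0.201 , 0.086 ]))]
pot []
stand [(array([253. , 258.3]), 0.66, array([0.5757, 0.2154, 0.    ]))]
(array([-0.07, -0.06, 13.17]), array([-0.0069,  0.0056,  0.0093]))
```

View pics/w8.png

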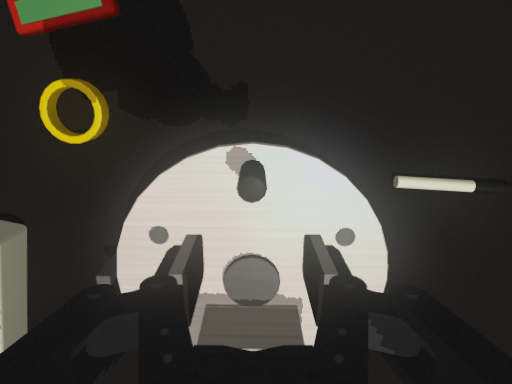

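>>> play_rows(slide=[[-0.1,-0.1,3],[-0.1,-0.1,6],[-0.1,-0.1,9],[-0.1,-0.1,11],[-0.1,-0.1,13],[-0.1,-0.1,13],[-0.1,-0.1,13]], delta_rot=[[0,0,0],[0,0,0],[0,0,0],[0,0,0],[0,0,0],[0,0,0],[0,0,0]])

```text
time: 18.87
tool_pos: [0.4581, 0.2011, 0.0855]
tcp_rot: [-0.177, 3.134, -0.012]
wrist_force: [0.1, -0.7, 0.4]
width: 0.557
```

>>> play_rows(slide=[[0,0,0],[0,0,0],[0,0,0]], delta_rot=[[0,0,0],[0,0,0],[0,0,0]], hand=0.33)

```text
time: 19.12
tool_pos: [0.4593, 0.2016, 0.0872]
tcp_rot: [-0.177, 3.131, -0.011]
wrist_force: [0.8, -0.0, -0.1]
width: 0.334
```

```bash
cat > arc.py <<'E'
from h import *
AX=np.array([.5763,.2145]); R0=.118; PHI=np.radians(186.0)
def plan(th_list,z=0.085,extra=0.0):
    s=read_state()
    print("pos",s["tool_pos"].round(4),"F",s["wrist_force"].round(2),"w",round(s["width"],3),"t",s["time"])
    d=s["tool_pos"][:2]-AX; print("r",np.hypot(*d).round(4),"theta",np.degrees(PHI-np.arctan2(d[1],d[0])%(2*np.pi)).round(2))
    for th in th_list:
        a=PHI-np.radians(th); pos=[*(AX+R0*np.array([np.cos(a),np.sin(a)])),z]
        g=goto(pos,down(a-np.pi/2),s); print(th,g[0].tolist(),g[1].tolist())
E
python3 - <<'E'
from arc import *
plan([2.5,5,7.5,10,12.5,15,18,21,24,27,30,33])
E
```

```text
pos [0.4593 0.2016 0.0872] F [ 0.85 -0.   -0.06] w 0.334 t 19.1167
r 0.1177 theta -0.29
2.5 [0.02, 0.58, 0.22] [-0.0069, 0.0052, 0.0518]
5 [-0.02, 1.09, 0.21] [-0.0068, 0.0054, 0.0955]
7.5 [-0.08, 1.6, 0.21] [-0.0067, 0.0055, 0.1391]
10 [-0.16, 2.11, 0.21] [-0.0065, 0.0057, 0.1827]
12.5 [-0.27, 2.61, 0.2] [-0.0064, 0.0058, 0.2264]
15 [-0.39, 3.11, 0.2] [-0.0063, 0.006, 0.27]
18 [-0.57, 3.7, 0.2] [-0.0061, 0.0061, 0.3224]
21 [-0.78, 4.28, 0.19] [-0.006, 0.0063, 0.3747]
24 [-1.03, 4.85, 0.19] [-0.0058, 0.0065, 0.4271]
27 [-1.3, 5.41, 0.19] [-0.0057, 0.0066, 0.4794]
30 [-1.59, 5.95, 0.19] [-0.0055, 0.0068, 0.5318]
33 [-1.92, 6.47, 0.19] [-0.0053, 0.007, 0.5842]
```

>>> play_rows(slide=[[0,0.6,0.2],[0,1.1,0.2],[-0.1,1.6,0.2],[-0.15,2.1,0.2],[-0.25,2.6,0.2],[-0.4,3.1,0.2],[-0.55,3.7,0.2],[-0.8,4.3,0.2],[-1,4.85,0.2],[-1.3,5.4,0.2],[-1.6,5.95,0.2],[-1.9,6.45,0.2]], delta_rot=[[0,0,0.05],[0,0,0.1],[0,0,0.14],[0,0,0.18],[0,0,0.23],[0,0,0.27],[0,0,0.32],[0,0,0.37],[0,0,0.43],[0,0,0.48],[0,0,0.53],[0,0,0.58]])

```text
time: 20.12
tool_pos: [0.4717, 0.2684, 0.0861]
tcp_rot: [0.729, 3.047, -0.006]
wrist_force: [0.3, -0.3, -0.1]
width: 0.325
```

```bash
python3 - <<'E'
from arc import *
plan([35.5,38,41,44,47,50,53,56,59,62,65,68])
E
```

```text
pos [0.4717 0.2684 0.0861] F [ 0.31 -0.34 -0.11] w 0.325 t 20.1167
r 0.1177 theta 33.25
35.5 [0.02, 0.46, 0.11] [-0.0016, 0.0093, 0.0453]
38 [-0.01, 0.98, 0.11] [-0.0014, 0.0094, 0.0889]
41 [-0.08, 1.59, 0.11] [-0.0011, 0.0094, 0.1413]
44 [-0.18, 2.2, 0.11] [-0.0009, 0.0094, 0.1937]
47 [-0.32, 2.8, 0.11] [-0.0006, 0.0095, 0.246]
50 [-0.49, 3.4, 0.11] [-0.0004, 0.0095, 0.2984]
53 [-0.68, 3.98, 0.11] [-0.0001, 0.0095, 0.3507]
56 [-0.91, 4.56, 0.11] [0.0001, 0.0095, 0.4031]
59 [-1.17, 5.12, 0.11] [0.0004, 0.0095, 0.4555]
62 [-1.45, 5.67, 0.12] [0.0006, 0.0095, 0.5078]
65 [-1.77, 6.2, 0.12] [0.0009, 0.0095, 0.5602]
68 [-2.11, 6.71, 0.12] [0.0011, 0.0095, 0.6125]
```

>>> play_rows(slide=[[0,0.45,0.1],[0,1,0.1],[-0.1,1.6,0.1],[-0.2,2.2,0.1],[-0.3,2.8,0.1],[-0.5,3.4,0.1],[-0.7,4,0.1],[-0.9,4.55,0.1],[-1.15,5.1,0.1],[-1.45,5.65,0.1],[-1.75,6.2,0.1],[-2.1,6.7,0.1]], delta_rot=[[0,0.01,0.05],[0,0.01,0.09],[0,0.01,0.14],[0,0.01,0.19],[0,0.01,0.25],[0,0.01,0.3],[0,0.01,0.35],[0,0.01,0.4],[0,0.01,0.46],[0,0.01,0.51],[0,0.01,0.56],[0,0.01,0.61]])

```text
time: 21.12
tool_pos: [0.5213, 0.3191, 0.0864]
tcp_rot: [1.618, 2.693, 0.003]
wrist_force: [-1.0, -0.5, -0.5]
width: 0.332
```

```bash
python3 - <<'E'
from arc import *
plan([70,72,74,76,78,80,82,84,86,88,89.5,91])
E
```

```text
pos [0.5213 0.3191 0.0864] F [-1.   -0.51 -0.55] w 0.332 t 21.1167
r 0.1182 theta 68.25
70 [-0.02, 0.36, 0.14] [0.002, -0.0009, 0.0349]
72 [-0.05, 0.77, 0.14] [0.002, -0.001, 0.0698]
74 [-0.08, 1.18, 0.14] [0.002, -0.001, 0.1047]
76 [-0.13, 1.59, 0.14] [0.002, -0.001, 0.1396]
78 [-0.2, 2.0, 0.14] [0.0019, -0.0011, 0.1745]
80 [-0.28, 2.4, 0.14] [0.0019, -0.0011, 0.2094]
82 [-0.37, 2.8, 0.14] [0.0019, -0.0011, 0.2444]
84 [-0.47, 3.2, 0.14] [0.0019, -0.0012, 0.2793]
86 [-0.6, 3.59, 0.14] [0.0019, -0.0012, 0.3142]
88 [-0.73, 3.98, 0.14] [0.0018, -0.0012, 0.3491]
89.5 [-0.84, 4.27, 0.14] [0.0018, -0.0013, 0.3753]
91 [-0.96, 4.56, 0.14] [0.0018, -0.0013, 0.4014]
```

>>> play_rows(slide=[[0,0.35,0.1],[-0.05,0.75,0.1],[-0.1,1.2,0.1],[-0.15,1.6,0.1],[-0.2,2,0.1],[-0.3,2.4,0.1],[-0.35,2.8,0.1],[-0.45,3.2,0.1],[-0.6,3.6,0.1],[-0.75,4,0.1],[-0.85,4.3,0.1],[-0.9,4.4,0.1]], delta_rot=[[0,0,0.03],[0,0,0.07],[0,0,0.1],[0,0,0.14],[0,0,0.17],[0,0,0.21],[0,0,0.24],[0,0,0.28],[0,0,0.31],[0,0,0.35],[0,0,0.38],[0,0,0.39]])

```text
time: 22.12
tool_pos: [0.5654, 0.3323, 0.0868]
tcp_rot: [2.11, 2.327, 0.007]
wrist_force: [-0.3, -0.5, 0.0]
width: 0.331
```

```bash
python3 - <<'E'
from arc import *
plan([90])
p=read_camera("top"); save(p,"top2"); s=read_state(); print(s["q"].round(3),s["wrist_force"])
E
```

```text
pos [0.5654 0.3323 0.0868] F [-0.34 -0.47  0.03] w 0.331 t 22.1167
r 0.1183 theta 90.71
90 [-0.03, -0.15, 0.18] [0.0036, -0.0024, -0.0072]
[4.930e-01 3.540e-01 1.785e+00 1.000e-03 9.990e-01 3.940e-01] [-0.30691652 -0.30535598 -0.02595879]
```

View pics/top2.png

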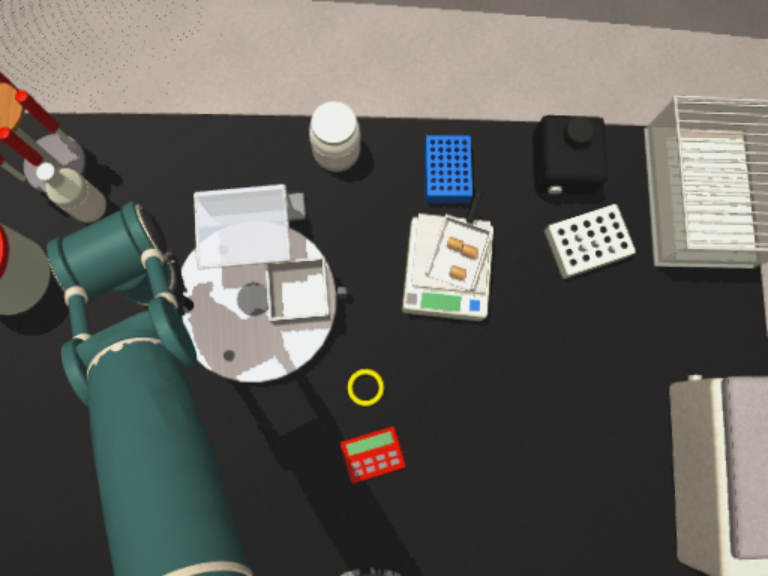

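>>> play_rows(slide=[[0,0,0],[0,0,0],[0,0,0],[0,0,-3],[0,0,-7],[0,0,-11],[0,0,-15],[0,0,-19],[0,0,-21],[0,0,-21]], delta_rot=[[0,0,0],[0,0,0],[0,0,0],[0,0,0],[0,0,0],[0,0,0],[0,0,0],[0,0,0],[0,0,0],[0,0,0]], hand=0.55)

```text
time: 23.0
tool_pos: [0.5675, 0.3332, 0.3053]
tcp_rot: [2.106, 2.324, 0.026]
wrist_force: [-0.2, 0.3, 0.5]
width: 0.551
```

```bash
python3 - <<'E'
from arc import *
s=read_state(); print(s["tool_pos"])
# view pot: position TCP so camera sees pot: camera at tool +x. yaw 0 -> tool x=+y
print(goto([0.55,0.02,0.30],down(np.radians(0))))
E
```

```text
[0.56748101 0.33324812 0.30529203]
(array([-31.01,  -4.82,   0.22]), array([ 0.0152, -0.0082,  0.0982]))
```

>>> play_rows(slide=[[-4,-0.6,0],[-8,-1.2,0],[-12,-2,0],[-16,-2.5,0],[-20,-3,0],[-24,-4,0],[-28,-4.5,0],[-31,-4.8,0],[-31,-4.8,0],[-31,-4.8,0],[-31,-4.8,0]], delta_rot=[[0,0,0.1],[0,0,0.1],[0,0,0.1],[0,0,0.1],[0,0,0.1],[0,0,0.1],[0.1,0.1,0.1],[0.2,0.1,0.1],[0.3,0.1,0.1],[0.3,0.1,0.1],[0.3,0.1,0.1]])

```text
time: 23.92
tool_pos: [0.5503, 0.0196, 0.2995]
tcp_rot: [-2.025, -2.021, 0.202]
wrist_force: [-0.7, 0.8, 0.5]
width: 0.554
```

```bash
python3 - <<'E'
from bis import *
from scipy.optimize import least_squares
s=read_state(); p=read_camera("wrist"); save(p,"w9",1.5); print(s["tool_pos"].round(4),s["q"].round(3),s["time"])
for t in ["crank","pot","stand"]: print(t,[(np.round(d["at"],1),round(d["conf"],2),at_z(p,d["at"],dict(stand=0,crank=.086,pot=.046)[t],s)[0].round(4)) for d in landmark_of(t,p)[:2]])
D=[([1.10910525,.26476471,1.60538057,0,1.27369291,-.0369],[.27786847,.61437017,.23795067]),
([.265,-.159,1.937,0,1.363,-.081],[.45004,.14799,.29999]),
([-.339,.241,1.555,.004,1.347,-.044],[.64351,-.19958,.28142]),
([-.593,.204,1.846,.008,1.082,-1.83],[.52018,-.31734,.15135]),
([-.598,.159,1.779,.005,1.186,-1.827],[.52333,-.32432,.21302]),
([-.282,.286,1.633,0,1.211,-.064],[.66028,-.1656,.20865]),
([-.276,.295,1.623,0,1.206,.042],[.66737,-.1634,.20764]),
([.374,-.055,1.998,-.009,1.196,-1.308],[.45678,.20308,.21583]),
([.493,.354,1.785,.001,.999,.394],[.5654,.3323,.0868]),
([-.683,.250,1.792,.005,1.097,.015],[.50633,-.37799,.15012]),
(list(s["q"]),list(s["tool_pos"]))]
def fk(q,x):
    h,a1,L2,L3,e,d6=x
    B=R.from_euler('z',q[0]).as_matrix(); s23=q[1]+q[2]
    wc=B@np.array([a1+L2*np.sin(q[1])+L3*np.sin(s23)+e*np.cos(s23),0,h+L2*np.cos(q[1])+L3*np.cos(s23)-e*np.sin(s23)])
    Rm=B@R.from_euler('y',s23).as_matrix()@R.from_euler('z',q[3]).as_matrix()@R.from_euler('y',q[4]).as_matrix()@R.from_euler('z',q[5]).as_matrix()@R.from_euler('z',np.pi/2).as_matrix()
    return wc+d6*Rm[:,2],Rm
f=lambda x:np.concatenate([fk(q,x)[0]-np.array(P) for q,P in D])
r=least_squares(f,[.3,0.05,.4,.4,0,.25]); print(r.x.round(4),np.abs(r.fun).max())
print(fk(s["q"],r.x)[1].round(3)); print(T_tool(s)[:3,:3].round(3))
np.save("kin.npy",r.x)
E
```

```text
[0.5503 0.0196 0.2995] [-0.057  0.191  1.612  0.077  1.637 -0.062] 23.9167
crank []
pot [(array([354.5,  78.5]), 0.67, array([0.5879, 0.1278, 0.046 ]))]
stand [(array([348.2,   8.3]), 0.63, array([0.5755, 0.2138, 0.    ]))]
[0.2887 0.0023 0.5156 0.5678 0.0125 0.3693] 0.02419009315205159
[[ 0.016  0.957 -0.288]
 [ 0.996  0.012  0.094]
 [ 0.093 -0.288 -0.953]]
[[ 0.016  0.957 -0.288]
 [ 0.996  0.012  0.094]
 [ 0.093 -0.288 -0.953]]
```

View pics/w9.png

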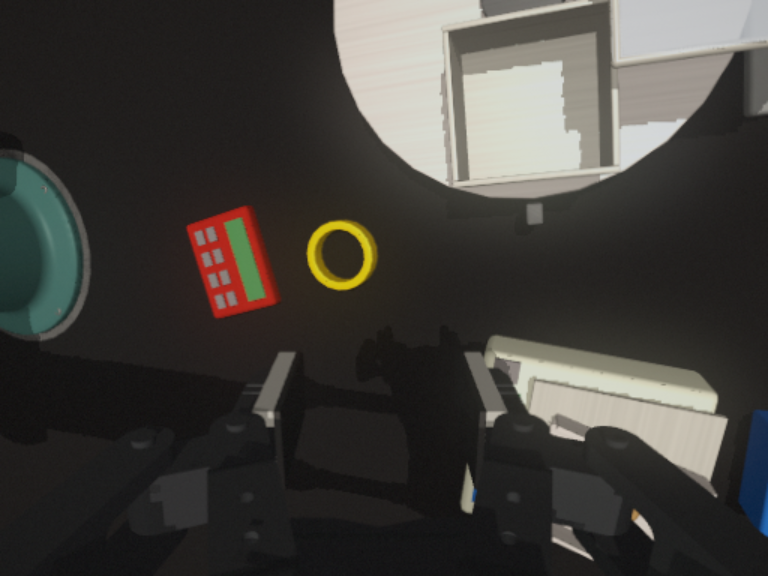

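```bash
python3 - <<'E'
from bis import *
from scipy.optimize import least_squares
s=read_state()
D=[([1.10910525,.26476471,1.60538057,0,1.27369291,-.0369],[.27786847,.61437017,.23795067]),
([.265,-.159,1.937,0,1.363,-.081],[.45004,.14799,.29999]),
([-.339,.241,1.555,.004,1.347,-.044],[.64351,-.19958,.28142]),
([-.593,.204,1.846,.008,1.082,-1.83],[.52018,-.31734,.15135]),
([-.598,.159,1.779,.005,1.186,-1.827],[.52333,-.32432,.21302]),
([-.282,.286,1.633,0,1.211,-.064],[.66028,-.1656,.20865]),
([-.276,.295,1.623,0,1.206,.042],[.66737,-.1634,.20764]),
([.374,-.055,1.998,-.009,1.196,-1.308],[.45678,.20308,.21583]),
([.493,.354,1.785,.001,.999,.394],[.5654,.3323,.0868]),
([-.683,.250,1.792,.005,1.097,.015],[.50633,-.37799,.15012]),
(list(s["q"]),list(s["tool_pos"]))]
def fk(q,x):
    h,a1,L2,L3,e,d6,off,d7=x
    B=R.from_euler('z',q[0]).as_matrix(); s23=q[1]+q[2]
    Rm4=B@R.from_euler('y',s23).as_matrix()@R.from_euler('z',q[3]).as_matrix()@R.from_euler('y',q[4]).as_matrix()
    Rm=Rm4@R.from_euler('z',q[5]).as_matrix()@R.from_euler('z',np.pi/2).as_matrix()
    wc=B@np.array([a1+L2*np.sin(q[1])+L3*np.sin(s23)+e*np.cos(s23),off,h+L2*np.cos(q[1])+L3*np.cos(s23)-e*np.sin(s23)])
    return wc+d6*Rm[:,2]+d7*Rm4[:,0],Rm
f=lambda x:np.concatenate([fk(q,x)[0]-np.array(P) for q,P in D])
r=least_squares(f,[.3,0.05,.4,.4,0,.25,0,0]); print(r.x.round(4)); print((r.fun.reshape(-1,3)*1000).round(1))
np.save("kin.npy",r.x)
E
```

```text
[0.2521 0.0014 0.5122 0.5655 0.002  0.3399 0.0249 0.0006]
[[ 0.1 -0.  -0.1]
 [-0.1 -0.1 -0.4]
 [ 0.2  0.3 -0.1]
 [-0.1 -0.3 -0.1]
 [-0.2 -0.1  0.1]
 [-0.1  0.2  0.1]
 [ 0.2  0.2  0.4]
 [ 0.3 -0.1  0.3]
 [-0.1 -0.1 -0.2]
 [ 0.1 -0.  -0.1]
 [-0.  -0.   0. ]]
```

```bash
cat > kin.py <<'E'
from h import *
from scipy.optimize import least_squares
X=np.load("kin.npy"); LO=np.array([-2.63,-.94,.31,-1.31,0,-2.55]);HI=np.array([2.63,2.18,2.57,4.45,2.66,2.55])
def fk(q,x=X):
    h,a1,L2,L3,e,d6,off,d7=x
    B=R.from_euler('z',q[0]).as_matrix(); s23=q[1]+q[2]
    Rm4=B@R.from_euler('y',s23).as_matrix()@R.from_euler('z',q[3]).as_matrix()@R.from_euler('y',q[4]).as_matrix()
    Rm=Rm4@R.from_euler('z',q[5]).as_matrix()@R.from_euler('z',np.pi/2).as_matrix()
    wc=B@np.array([a1+L2*np.sin(q[1])+L3*np.sin(s23)+e*np.cos(s23),off,h+L2*np.cos(q[1])+L3*np.cos(s23)-e*np.sin(s23)])
    return wc+d6*Rm[:,2]+d7*Rm4[:,0],Rm
def ik(pos,Rm,q0):
    def f(q):
        p,r=fk(q); return np.r_[(p-pos)*10,R.from_matrix(r.T@Rm).as_rotvec()]
    s=least_squares(f,np.clip(q0,LO+1e-3,HI-1e-3),bounds=(LO,HI)); return s.x,np.abs(s.fun).max()
def dishR(phi,t):
    "dish rotation: heading phi(rad), spout down t"
    return R.from_euler('z',phi).as_matrix()@R.from_euler('y',t).as_matrix()
# tool in dish frame: tool z = -dish z; tool y = sg*dish y
def toolR(D,sg): 
    y=sg*D[:,1]; z=-D[:,2]; return np.c_[np.cross(y,z),y,z]
E
python3 - <<'E'
from kin import *
p=read_camera("wrist"); s=read_state()
c=at_z(p,np.array([[450,187],[620,172],[612,2],[445,28]])/1.5,0.107,s); print(c.round(4))
for i in range(4):
    d=c[(i+1)%4]-c[i]; print(np.linalg.norm(d).round(4),np.degrees(np.arctan2(d[1],d[0])).round(1))
pc=np.array([.5849,.1329]); print(project(p,[[*(pc+np.array([np.cos(a)*x-np.sin(a)*y,np.sin(a)*x+np.cos(a)*y])),.107] for a in [np.radians(6)] for x,y in [(-.05,-.05),(.05,-.05),(.05,.05),(-.05,.05)]],s)*1.5)
for phi in (96,6,51):
  for sg in (1,-1):
    e=np.array([np.cos(np.radians(phi)),np.sin(np.radians(phi))])
    lip=np.r_[pc-0.025*e,.118]; q=None
    for t in (0,15,30,40,50):
        D=dishR(np.radians(phi),np.radians(t)); o=lip-D@np.array([.055,0,0]); pos=o+D@np.array([-.085,0,.015])
        best=None
        for q0 in ([q] if q is not None else [[.1,.3,1.6,0,1.2,x] for x in(-2,-1,0,1,2)]):
            r=ik(pos,toolR(D,sg),q0)
            if best is None or r[1]<best[1]: best=r
        q=best[0]; print(phi,sg,t,q.round(2),round(best[1],4),pos.round(3))
E
```

```text
[[0.5394 0.0794 0.107 ]
 [0.6416 0.0903 0.107 ]
 [0.6288 0.1861 0.107 ]
 [0.5324 0.1775 0.107 ]]
0.1027 6.1
0.0966 97.6
0.0967 -174.9
0.0984 -85.9
[[451.35495885 189.21565606]
 [616.53551508 175.24431474]
 [613.44621932  -1.30992315]
 [441.07651787  28.48329667]]
96 1 0 [-0.21  0.19  1.91  0.23  1.02  2.55] 0.1662 [ 0.602 -0.031  0.133]
96 1 15 [-0.14  0.1   1.94  0.11  0.97  2.55] 0.2984 [ 0.601 -0.023  0.169]
96 1 30 [-0.06  0.03  1.96 -0.01  0.95  2.55] 0.435 [ 0.599 -0.005  0.201]
96 1 40 [ 0.   -0.01  1.96 -0.09  0.96  2.55] 0.5229 [0.598 0.011 0.219]
96 1 50 [ 0.08 -0.03  1.96 -0.19  0.98  2.55] 0.6018 [0.596 0.03  0.235]
96 -1 0 [-0.09  0.22  1.87 -0.    1.06 -0.2 ] 0.0 [ 0.602 -0.031  0.133]
96 -1 15 [ 0.07  0.18  1.86 -0.29  1.11  0.1 ] 0.0 [ 0.601 -0.023  0.169]
96 -1 30 [ 0.23  0.2   1.85 -0.55  1.23  0.35] 0.0 [ 0.599 -0.005  0.201]
96 -1 40 [ 0.34  0.24  1.83 -0.7   1.34  0.49] 0.0 [0.598 0.011 0.219]
96 -1 50 [ 0.43  0.3   1.81 -0.82  1.46  0.61] 0.0 [0.596 0.03  0.235]
6 1 0 [ 0.21 -0.1   2.2  -0.    1.04 -1.46] 0.0 [0.421 0.116 0.133]
6 1 15 [ 0.19  0.06  2.    0.02  
[... 570 characters left out ...]
 1 0 [-0.04 -0.01  2.12 -0.    1.03 -2.5 ] 0.0 [0.481 0.005 0.133]
51 1 15 [ 0.1   0.09  1.96 -0.19  1.28 -2.29] 0.0 [0.487 0.011 0.169]
51 1 30 [ 0.21  0.23  1.8  -0.32  1.53 -2.16] 0.0 [0.498 0.025 0.201]
51 1 40 [ 0.27  0.34  1.69 -0.38  1.7  -2.12] 0.0 [0.508 0.038 0.219]
51 1 50 [ 0.32  0.46  1.59 -0.44  1.86 -2.09] 0.0 [0.52  0.052 0.235]
51 -1 0 [-0.04 -0.01  2.12 -0.    1.03  0.64] 0.0 [0.481 0.005 0.133]
51 -1 15 [ 0.1   0.09  1.96 -0.19  1.28  0.86] 0.0 [0.487 0.011 0.169]
51 -1 30 [ 0.21  0.23  1.8  -0.32  1.53  0.98] 0.0 [0.498 0.025 0.201]
51 -1 40 [ 0.27  0.34  1.69 -0.38  1.7   1.02] 0.0 [0.508 0.038 0.219]
51 -1 50 [ 0.32  0.46  1.59 -0.44  1.86  1.05] 0.0 [0.52  0.052 0.235]
```

```bash
python3 - <<'E'
from kin import *
s=read_state(); print(s["tool_pos"].round(4)); print(goto([0.734,-0.170,0.21],down(np.radians(71.5))))
print(R.from_matrix(T_tool(s)[:3,:3]).as_rotvec())
E
```

```text
[0.5495 0.0212 0.3032]
(array([-19.68,  20.05,   1.91]), array([-0.1906, -0.2604, -1.2365]))
[-2.02475366 -2.02761054  0.19779153]
```

>>> play_rows(slide=[[-1.7,1.7,0.1],[-3.5,3.5,0.3],[-5.3,5.4,0.5],[-7.1,7.2,0.7],[-9,9,0.9],[-11,11,1],[-13,13,1.2],[-15,15.3,1.4],[-17,17.3,1.7],[-19.7,20,1.9],[-19.7,20,1.9],[-19.7,20,1.9]], delta_rot=[[-0.02,-0.02,-0.12],[-0.04,-0.05,-0.24],[-0.06,-0.08,-0.36],[-0.08,-0.1,-0.48],[-0.09,-0.13,-0.6],[-0.11,-0.15,-0.72],[-0.13,-0.18,-0.84],[-0.15,-0.2,-0.96],[-0.17,-0.23,-1.08],[-0.19,-0.26,-1.18],[-0.19,-0.26,-1.236],[-0.19,-0.26,-1.236]], hand=0.5)

```text
time: 25.17
tool_pos: [0.7332, -0.1707, 0.2098]
tcp_rot: [-0.505, -3.1, -0.0]
wrist_force: [-0.5, 0.2, -0.5]
width: 0.502
```

```bash
python3 - <<'E'
from kin import *
p=read_camera("wrist"); s=read_state(); save(p,"w10",1.5); print(s["tool_pos"].round(4),s["q"].round(2),s["time"])
for t in ["dish","dish_handle","pan"]: print(t,[(np.round(d["at"],1),round(d["conf"],2),at_z(p,d["at"],dict(dish=0.07,dish_handle=.094,pan=.07)[t],s)[0].round(4)) for d in landmark_of(t,p)[:2]])
c=np.array([.653,-.143]);a=np.radians(161.5);M=np.array([[np.cos(a),-np.sin(a)],[np.sin(a),np.cos(a)]])
print((project(p,[[*(c+M@np.array(x[:2])),x[2]] for x in [(-.054,0,.105),(-.110,0,.105),(-.085,.006,.105),(-.085,-.006,.105)]],s)*1.5).round(0))
print(goto([0.734,-0.170,0.086],down(np.radians(71.5))))
E
```

```text
[ 0.7333 -0.1698  0.2106] [-0.26  0.43  1.44  0.    1.27 -1.51] 25.2167
dish [(array([255.8,  77.6]), 0.76, array([ 0.6564, -0.1414,  0.07  ]))]
dish_handle [(array([258.1, 191.5]), 0.57, array([ 0.7393, -0.1674,  0.094 ]))]
pan []
[[379. 224.]
 [379. 331.]
 [367. 285.]
 [391. 285.]]
(array([-0.05, -0.09, 12.58]), array([-0.    ,  0.0011, -0.0003]))
```

View pics/w10.png

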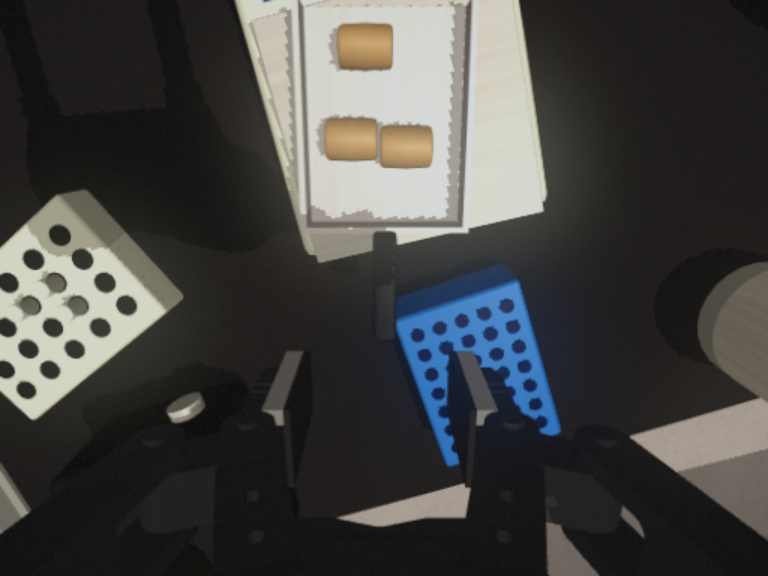

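>>> play_rows(slide=[[-0.4,0.25,3],[-0.4,0.25,6],[-0.4,0.25,9],[-0.4,0.25,11],[-0.4,0.25,12.5],[-0.4,0.25,12.5],[-0.4,0.25,12.5]], delta_rot=[[0,0,0],[0,0,0],[0,0,0],[0,0,0],[0,0,0],[0,0,0],[0,0,0]])

```text
time: 25.95
tool_pos: [0.7382, -0.1671, 0.0868]
tcp_rot: [0.505, 3.101, -0.0]
wrist_force: [-0.5, 0.6, 0.2]
width: 0.503
```

>>> play_rows(slide=[[0,0,0],[0,0,0],[0,0,0],[0,0,0],[0,0,0],[0,0,0]], delta_rot=[[0,0,0],[0,0,0],[0,0,0],[0,0,0],[0,0,0],[0,0,0]], hand=0, force=60)

```text
time: 26.45
tool_pos: [0.7399, -0.1675, 0.0897]
tcp_rot: [0.504, 3.096, -0.0]
wrist_force: [0.6, 0.0, 6.3]
width: 0.127
```

```bash
python3 - <<'E'
from kin import *
p=read_camera("wrist"); s=read_state(); save(p,"w11",1); print(s["tool_pos"].round(4),s["q"].round(2),s["time"],s["width"],s["wrist_force"])
E
```

```text
[ 0.7399 -0.1675  0.0897] [-0.26  0.52  1.53  0.    1.08 -1.5 ] 26.5 0.1289022882969201 [0.31942478 0.72351207 6.014236  ]
```

View pics/w11.png

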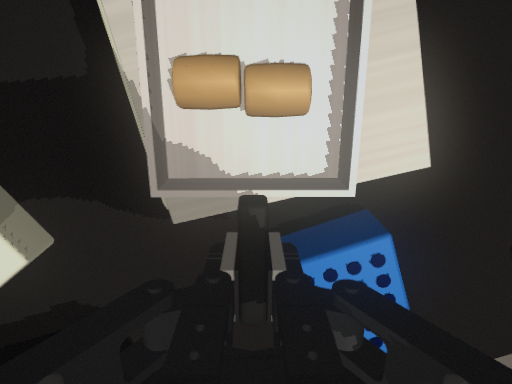

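>>> play_rows(slide=[[0,0,-0.3],[0,0,-0.8],[0,0,-1.5],[0,0,-2.5],[0,0,-3.8],[0,0,-5.3],[0,0,-6.8],[0,0,-8.3],[0,0,-9.5],[0,0,-10.5],[0,0,-11],[0,0,-11]], delta_rot=[[0,0,0],[0,0,0],[0,0,0],[0,0,0],[0,0,0],[0,0,0],[0,0,0],[0,0,0],[0,0,0],[0,0,0],[0,0,0],[0,0,0]])

```text
time: 27.5
tool_pos: [0.7403, -0.1676, 0.2021]
tcp_rot: [0.504, 3.093, -0.001]
wrist_force: [-0.6, -0.7, -0.5]
width: 0.128
```

```bash
python3 - <<'E'
from kin import *
p=read_camera("wrist"); s=read_state(); save(p,"w12",1); print(s["tool_pos"].round(4),s["q"].round(2),s["time"],s["width"],s["wrist_force"])
p=read_camera("scene"); im=p["image"][150:310,100:340]; cv2.imwrite("pics/sc12.png",cv2.resize(cv2.cvtColor(im,cv2.COLOR_RGB2BGR),None,fx=3,fy=3))
E
```

```text
[ 0.7397 -0.1674  0.2006] [-0.26  0.44  1.44  0.    1.25 -1.5 ] 27.55 0.1268718010958727 [-0.1896033  -0.25259372 -1.23386019]
```

View pics/w12.png

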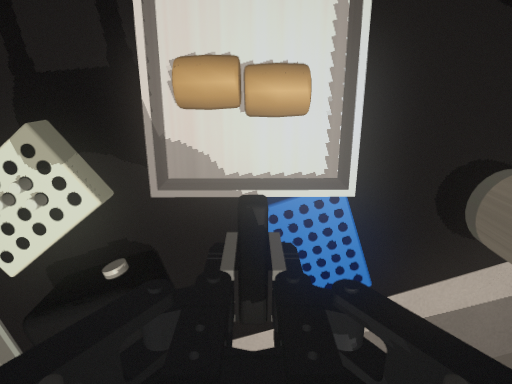

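View pics/sc12.png

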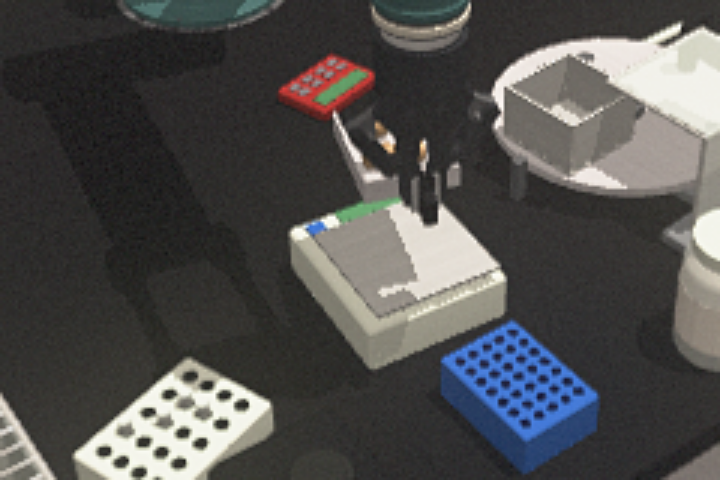

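```bash
cat > pour.py <<'E'
from kin import *
PC=np.array([.5851,.1330]); G=np.array([-.0866,0,.0197])
def tcp(phi,t,lipoff,liph):
    "lip (floor edge underside) at PC+lipoff*e, height liph"
    phi,t=np.radians(phi),np.radians(t); e=np.array([np.cos(phi),np.sin(phi)])
    D=dishR(phi,t); o=np.r_[PC+lipoff*e,liph]-D@np.array([.055,0,0]); return o+D@G,toolR(D,-1)
E
python3 - <<'E'
from pour import *
s=read_state()
P,Rm=tcp(96,0,-.03,.16); print(P.round(4),goto(P,Rm),ik(P,Rm,s["q"]))
E
```

```text
[ 0.603  -0.0377  0.1797] (array([17.03,  7.97,  1.9 ]), array([0.0027, 0.0034, 1.1431])) (array([-1.03514177e-01,  1.75350258e-01,  1.82404227e+00,  1.01615639e-11,
        1.14220013e+00, -2.08233932e-01]), np.float64(2.767665612259995e-10))
```

>>> play_rows(slide=[[0.2,0.1,0],[0.5,0.2,0.1],[1,0.5,0.1],[1.7,0.8,0.2],[2.5,1.2,0.3],[3.4,1.6,0.4],[4.3,2,0.5],[5.1,2.4,0.6],[6,2.8,0.7],[6.8,3.2,0.8],[7.7,3.6,0.9],[8.5,4,1]], delta_rot=[[0,0,0.01],[0,0,0.03],[0,0,0.07],[0,0,0.11],[0,0,0.17],[0,0,0.23],[0,0,0.28],[0,0,0.34],[0,0,0.4],[0,0,0.46],[0,0,0.51],[0,0,0.57]])

```text
time: 28.6
tool_pos: [0.6699, -0.1017, 0.1877]
tcp_rot: [1.361, 2.83, 0.0]
wrist_force: [-0.7, -0.4, -1.6]
width: 0.128
```

```bash
python3 - <<'E'
from pour import *
s=read_state()
P,Rm=tcp(96,0,-.03,.16); print(s["tool_pos"],goto(P,Rm))
E
```

```text
[ 0.66993929 -0.1017406   0.18773403] (array([ 9.18, -1.23,  0.79]), array([0.0015, 0.0012, 0.5696]))
```

>>> play_rows(slide=[[0.9,-0.1,0.1],[1.8,-0.2,0.2],[2.7,-0.4,0.2],[3.6,-0.5,0.3],[4.5,-0.6,0.4],[5.4,-0.7,0.5],[6.4,-0.8,0.6],[7.3,-1,0.7],[8.1,-1.1,0.8],[8.7,-1.2,0.8],[9.1,-1.2,0.8],[9.2,-1.2,0.8]], delta_rot=[[0,0,0.06],[0,0,0.11],[0,0,0.17],[0,0,0.23],[0,0,0.28],[0,0,0.34],[0,0,0.4],[0,0,0.45],[0,0,0.5],[0,0,0.54],[0,0,0.56],[0,0,0.57]])

```text
time: 29.6
tool_pos: [0.6021, -0.0368, 0.1788]
tcp_rot: [2.103, 2.333, -0.0]
wrist_force: [0.2, 0.1, -1.9]
width: 0.123
```

```bash
python3 - <<'E'
from pour import *
p=read_camera("wrist"); s=read_state(); save(p,"w13",1); print(s["tool_pos"].round(4),s["q"].round(2),s["time"],s["width"],s["wrist_force"])
pp=read_camera("top"); im=pp["image"][90:270,100:340]; cv2.imwrite("pics/t13.png",cv2.resize(cv2.cvtColor(im,cv2.COLOR_RGB2BGR),None,fx=3,fy=3))
C=cloud(p,s)
# project pot corners + lip into wrist
M=lambda a:np.array([[np.cos(a),-np.sin(a)],[np.sin(a),np.cos(a)]])
print((project(p,[[*(PC+M(np.radians(6))@np.array(c)),.107] for c in [(-.05,-.05),(.05,-.05),(.05,.05),(-.05,.05)]],s)).round(0))
E
```

```text
[ 0.6025 -0.0369  0.1791] [-0.1   0.17  1.83 -0.    1.14 -0.21] 29.65 0.12737013878139322 [-0.02305164 -0.42231641 -0.73087947]
[[ 164.    2.]
 [ 342.    2.]
 [ 353. -215.]
 [ 152. -214.]]
```

View pics/w13.png

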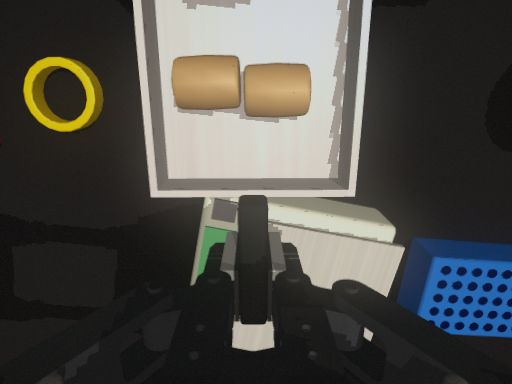

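View pics/t13.png

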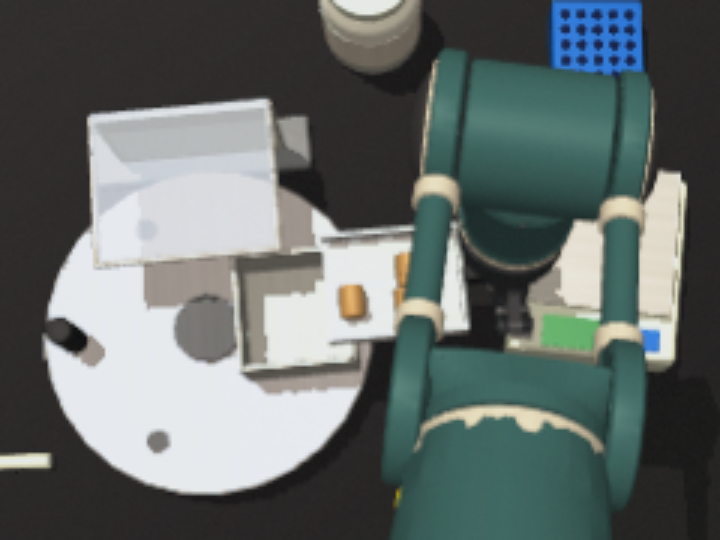

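```bash
python3 - <<'E'
from pour import *
pp=read_camera("top"); s=read_state(); T=T_tool(s)
D=np.c_[ np.cross(-T[:3,1],-T[:3,2]), -T[:3,1], -T[:3,2]]
print(D.round(3)); o=s["tool_pos"]-D@G; print("dish origin",o)
pts=[o+D@np.array(x) for x in [(.055,.043,.022),(.055,-.043,.022),(.055,.04,.003),(.055,-.04,.003)]]
print(((project(pp,pts)-[100,90])*3).round(0))
M=lambda a:np.array([[np.cos(a),-np.sin(a)],[np.sin(a),np.cos(a)]])
print(((project(pp,[[*(PC+M(np.radians(6))@np.array(c)),.107] for c in [(-.05,-.05),(.05,-.05),(.05,.05),(-.05,.05)]])-[100,90])*3).round(0))
q=s["q"]
for t in (0,10,20,25,30,35,40,45):
    P,Rm=tcp(96,t,-.028,.16-.04*min(t/20,1)); g=goto(P,Rm,s); q,e=ik(P,Rm,q); print(t,g[0].tolist(),g[1].tolist(),q.round(2),round(e,4))
E
```

```text
[[-0.105 -0.995 -0.002]
 [ 0.995 -0.105  0.001]
 [-0.001 -0.002  1.   ]]
dish origin [0.59415222 0.04867268 0.15965305]
[[325. 339.]
 [317. 232.]
 [326. 339.]
 [319. 241.]]
[[356. 360.]
 [347. 243.]
 [228. 253.]
 [236. 370.]]
0 [0.18, -0.02, -0.03] [0.0017, 0.0009, 0.0001] [-0.1   0.17  1.82  0.    1.14 -0.2 ] 0.0
10 [0.74, -0.02, -0.46] [0.0017, -0.1737, -0.0] [ 0.01  0.16  1.84 -0.19  1.13 -0.02] 0.0
20 [1.71, -0.02, -0.75] [0.0017, -0.3482, -0.0002] [ 0.12  0.17  1.85 -0.38  1.15  0.18] 0.0
25 [2.34, -0.01, -1.83] [0.0017, -0.4355, -0.0003] [ 0.18  0.18  1.85 -0.47  1.19  0.26] 0.0
30 [3.06, -0.01, -2.85] [0.0017, -0.5227, -0.0003] [ 0.23  0.19  1.84 -0.55  1.24  0.34] 0.0
35 [3.87, -0.01, -3.8] [0.0017, -0.61, -0.0004] [ 0.28  0.21  1.83 -0.63  1.29  0.42] 0.0
40 [4.75, -0.01, -4.67] [0.0017, -0.6973, -0.0005] [ 0.34  0.23  1.82 -0.7   1.34  0.48] 0.0
45 [5.72, -0.01, -5.47] [0.0016, -0.7845, -0.0006] [ 0.38  0.26  1.81 -0.76  1.4   0.54] 0.0
```

>>> play_rows(slide=[[0.25,0,-0.1],[0.4,0,-0.3],[0.55,0,-0.4],[0.74,0,-0.46],[0.95,0,-0.55],[1.2,0,-0.65],[1.45,0,-0.7],[1.7,0,-0.75],[2.05,0,-1.3],[2.35,0,-1.85],[2.35,0,-1.85],[2.35,0,-1.85]], delta_rot=[[0,-0.04,0],[0,-0.087,0],[0,-0.13,0],[0,-0.174,0],[0,-0.218,0],[0,-0.261,0],[0,-0.305,0],[0,-0.348,0],[0,-0.392,0],[0,-0.435,0],[0,-0.435,0],[0,-0.435,0]])

```text
time: 30.75
tool_pos: [0.6011, -0.0134, 0.1978]
tcp_rot: [1.864, 2.073, -0.41]
wrist_force: [0.6, 0.8, -0.6]
width: 0.129
```

```bash
python3 - <<'E'
from pour import *
p=read_camera("wrist"); s=read_state(); save(p,"w14",1); print(s["tool_pos"].round(4),s["q"].round(2),s["time"],s["width"],s["wrist_force"])
pp=read_camera("top"); im=pp["image"][90:270,100:340]; cv2.imwrite("pics/t14.png",cv2.resize(cv2.cvtColor(im,cv2.COLOR_RGB2BGR),None,fx=3,fy=3))
for t in (25,27.5,30,32.5,35,37.5,40,42.5,45):
    P,Rm=tcp(96,t,-.028,.12); g=goto(P,Rm,s);print(t,g[0].tolist(),g[1].tolist())
E
```

```text
[ 0.601  -0.0139  0.1978] [ 0.17  0.18  1.85 -0.47  1.19  0.26] 30.8 0.12569252861156904 [-0.1400967   0.18737    -0.39632274]
25 [-0.01, -0.04, 0.02] [0.0019, -0.0016, -0.0002]
27.5 [0.09, -0.04, -0.6] [0.0018, -0.0452, -0.0002]
30 [0.21, -0.04, -1.21] [0.0018, -0.0889, -0.0003]
32.5 [0.37, -0.04, -1.81] [0.0018, -0.1325, -0.0003]
35 [0.55, -0.04, -2.41] [0.0018, -0.1761, -0.0003]
37.5 [0.75, -0.04, -3.0] [0.0018, -0.2198, -0.0004]
40 [0.98, -0.04, -3.58] [0.0018, -0.2634, -0.0004]
42.5 [1.24, -0.04, -4.14] [0.0018, -0.307, -0.0005]
45 [1.52, -0.04, -4.7] [0.0018, -0.3507, -0.0005]
```

View pics/w14.png

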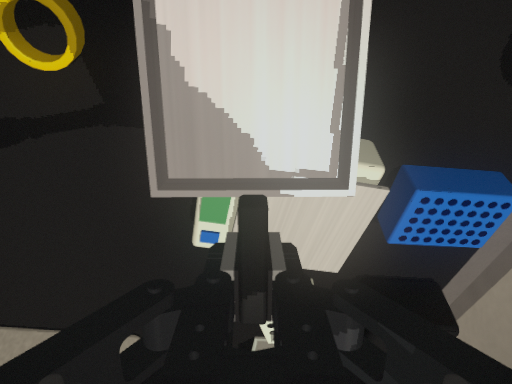

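View pics/t14.png

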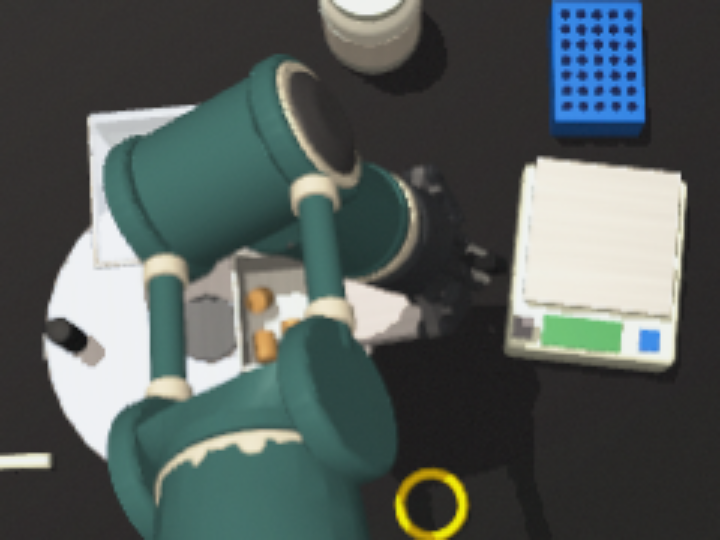

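>>> play_rows(slide=[[0.1,0,-0.6],[0.2,0,-1.2],[0.35,0,-1.8],[0.55,0,-2.4],[0.75,0,-3],[1,0,-3.6],[1,0,-3.6],[1,0,-3.6]], delta_rot=[[0,-0.045,0],[0,-0.09,0],[0,-0.13,0],[0,-0.175,0],[0,-0.22,0],[0,-0.26,0],[0,-0.26,0],[0,-0.26,0]])

```text
time: 31.52
tool_pos: [0.5983, 0.0097, 0.2258]
tcp_rot: [1.711, 1.9, -0.617]
wrist_force: [-0.1, 0.4, -1.2]
width: 0.132
```

```bash
python3 - <<'E'
from pour import *
p=read_camera("wrist"); s=read_state(); save(p,"w15",1); print(s["tool_pos"].round(4),s["q"].round(2),s["time"],s["width"],s["wrist_force"])
pp=read_camera("top"); im=pp["image"][90:270,100:340]; cv2.imwrite("pics/t15.png",cv2.resize(cv2.cvtColor(im,cv2.COLOR_RGB2BGR),None,fx=3,fy=3))
pp=read_camera("scene"); im=pp["image"][130:290,180:400]; cv2.imwrite("pics/s15.png",cv2.resize(cv2.cvtColor(im,cv2.COLOR_RGB2BGR),None,fx=3,fy=3))
for t,h in ((40,.12),(30,.13),(20,.14),(10,.16),(0,.18)):
    P,Rm=tcp(96,t,-.028-(40-t)*.0005,h); g=goto(P,Rm,s);print(t,g[0].tolist(),g[1].tolist())
E
```

```text
[0.5983 0.0093 0.226 ] [ 0.33  0.23  1.82 -0.69  1.34  0.48] 31.5667 0.13031597551050877 [ 0.99630993  0.41839582 -1.27322151]
40 [0.04, -0.02, -0.05] [0.0007, -0.0046, -0.0012]
30 [-1.13, -0.02, 1.99] [0.0008, 0.17, -0.0011]
20 [-1.85, -0.02, 4.02] [0.0009, 0.3445, -0.0011]
10 [-2.8, -0.02, 5.18] [0.001, 0.519, -0.001]
0 [-3.33, -0.02, 6.19] [0.001, 0.6936, -0.0009]
```

View pics/w15.png

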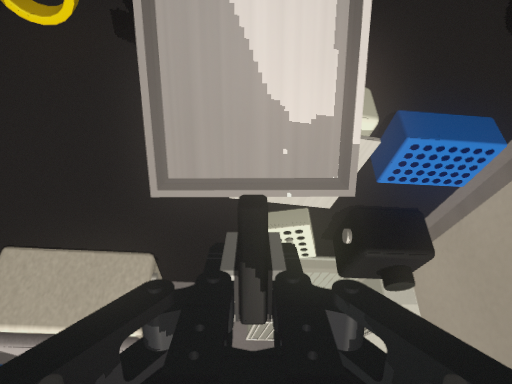

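View pics/t15.png

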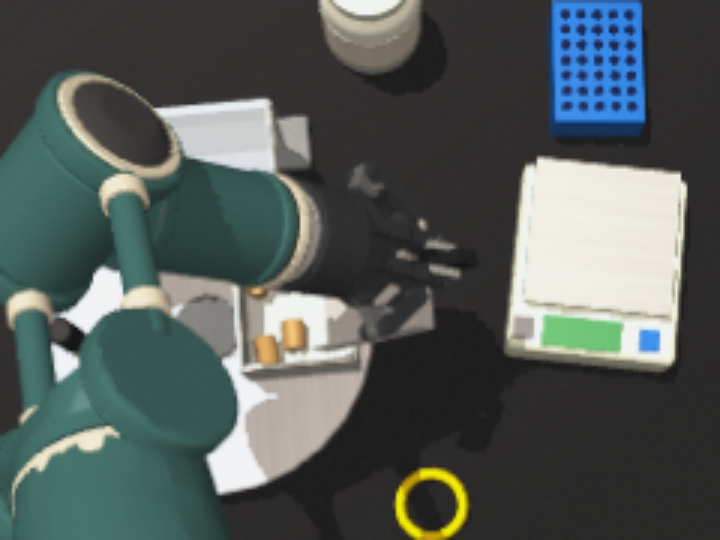

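View pics/s15.png

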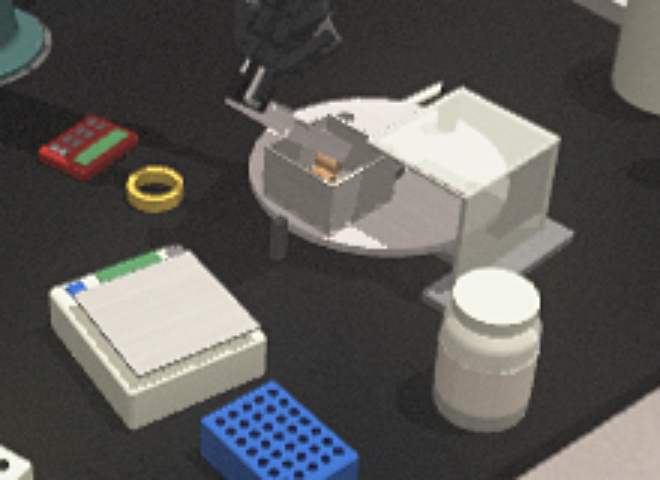

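>>> play_rows(slide=[[-0.5,0,0.6],[-0.8,0,1.3],[-1.1,0,2],[-1.4,0,2.7],[-1.6,0,3.3],[-1.85,0,4],[-2.2,0,4.4],[-2.5,0,4.8],[-2.8,0,5.2],[-3,0,5.5],[-3.2,0,5.9],[-3.3,0,6.2]], delta_rot=[[0,0.06,0],[0,0.115,0],[0,0.17,0],[0,0.23,0],[0,0.29,0],[0,0.345,0],[0,0.4,0],[0,0.46,0],[0,0.52,0],[0,0.58,0],[0,0.64,0],[0,0.69,0]])

```text
time: 32.67
tool_pos: [0.6053, -0.0575, 0.2006]
tcp_rot: [2.103, 2.329, 0.003]
wrist_force: [-0.2, -0.1, -1.7]
width: 0.127
```

```bash
python3 - <<'E'
from pour import *
s=read_state(); print(s["tool_pos"].round(4),s["q"].round(2),s["time"],s["width"],s["wrist_force"])
print(goto([.7399,-.1675,.20],down(np.radians(71.5)),s))
E
```

```text
[ 0.6053 -0.0575  0.2006] [-0.14  0.16  1.8  -0.    1.18 -0.24] 32.6667 0.1274637077209977 [-0.1935698  -0.11783969 -1.70195115]
(array([-12.31,  12.27,   0.13]), array([ 0.0023,  0.0037, -1.1461]))
```

>>> play_rows(slide=[[-1,1,0],[-2,2,0],[-3,3,0],[-4,4,0],[-5,5,0],[-6,6,0],[-7.2,7.2,0],[-8.4,8.4,0],[-9.6,9.6,0],[-10.8,10.7,0],[-12,12,0],[-12.3,12.3,0]], delta_rot=[[0,0,-0.1],[0,0,-0.2],[0,0,-0.3],[0,0,-0.4],[0,0,-0.5],[0,0,-0.6],[0,0,-0.7],[0,0,-0.8],[0,0,-0.9],[0,0,-1.0],[0,0,-1.1],[0,0,-1.146]])

```text
time: 33.67
tool_pos: [0.7415, -0.1706, 0.2013]
tcp_rot: [0.5, 3.095, -0.003]
wrist_force: [-0.3, -0.4, -1.1]
width: 0.123
```

>>> play_rows(slide=[[0,0,0],[0,0,0]], delta_rot=[[0,0,0],[0,0,0]])

```text
time: 33.83
tool_pos: [0.7413, -0.1722, 0.2011]
tcp_rot: [0.505, 3.095, -0.003]
wrist_force: [-0.0, 0.4, -1.1]
width: 0.126
```

```bash
python3 - <<'E'
from pour import *
s=read_state(); print(s["tool_pos"].round(4),s["q"].round(2),s["time"],s["width"],s["wrist_force"])
print(goto([.7399,-.1675,.091],down(np.radians(71.5)),s))
E
```

```text
[ 0.7413 -0.1722  0.2011] [-0.26  0.44  1.44 -0.    1.26 -1.51] 33.8333 0.1259544876324448 [-0.03230062  0.44369866 -1.10255723]
(array([ 0.35,  0.42, 11.01]), array([-0.0009,  0.0064, -0.0004]))
```

>>> play_rows(slide=[[0.35,0.4,3],[0.35,0.4,6],[0.35,0.4,8],[0.35,0.4,9.5],[0.35,0.4,10.4],[0.35,0.4,10.8],[0.35,0.4,11],[0.35,0.4,11]], delta_rot=[[0,0.006,0],[0,0.006,0],[0,0.006,0],[0,0.006,0],[0,0.006,0],[0,0.006,0],[0,0.006,0],[0,0.006,0]])

```text
time: 34.5
tool_pos: [0.7406, -0.1678, 0.0922]
tcp_rot: [0.506, 3.099, -0.002]
wrist_force: [0.3, -0.1, -1.3]
width: 0.125
```

```bash
python3 - <<'E'
from pour import *
s=read_state(); print(s["tool_pos"].round(4),s["tcp_rot"],s["time"],s["width"],s["wrist_force"])
E
```

```text
[ 0.7406 -0.1678  0.0922] [ 5.05657093e-01  3.09874641e+00 -1.75668477e-03] 34.5 0.12499806763956467 [ 0.25728432 -0.05349913 -1.34929903]
```

>>> play_rows(slide=[[0,0,0.1],[0,0,0.2],[0,0,0.27],[0,0,0.27]], delta_rot=[[0,0,0],[0,0,0],[0,0,0],[0,0,0]])

```text
time: 34.83
tool_pos: [0.7409, -0.1679, 0.0902]
tcp_rot: [0.506, 3.098, -0.002]
wrist_force: [0.0, 0.4, -0.6]
width: 0.125
```

>>> play_rows(slide=[[0,0,0],[0,0,0],[0,0,0],[0,0,0],[0,0,-1],[0,0,-3],[0,0,-6],[0,0,-10],[0,0,-14],[0,0,-14]], delta_rot=[[0,0,0],[0,0,0],[0,0,0],[0,0,0],[0,0,0],[0,0,0],[0,0,0],[0,0,0],[0,0,0],[0,0,0]], hand=0.5, force=30)

```text
time: 35.67
tool_pos: [0.7456, -0.1689, 0.2436]
tcp_rot: [0.503, 3.08, -0.004]
wrist_force: [1.0, -0.1, 3.7]
width: 0.502
```

```bash
python3 - <<'E'
from pour import *
p=read_camera("wrist"); s=read_state(); save(p,"w16",1); print(s["tool_pos"].round(4),s["time"],s["width"],s["wrist_force"])
for t in ["dish","dish_handle"]: print(t,[(np.round(d["at"],1),round(d["conf"],2),at_z(p,d["at"],dict(dish=0.07,dish_handle=.094,pan=.07)[t],s)[0].round(4)) for d in landmark_of(t,p)[:2]])
p=read_camera("top"); save(p,"top16")
# go above knob at end position
from arc import AX,R0,PHI
a=PHI-np.radians(90); k=[*(AX+R0*np.array([np.cos(a),np.sin(a)])),.25]; print(k)
print(goto([.62,.08,.30],down(np.radians(35))))
E
```

```text
[ 0.7445 -0.1687  0.2399] 35.7167 0.5017528096698539 [0.57233183 0.21372688 0.86742187]
dish [(array([252.7,  62.1]), 0.8, array([ 0.6567, -0.1392,  0.07  ]))]
dish_handle [(array([253.6, 165.1]), 0.61, array([ 0.7378, -0.1656,  0.094 ]))]
[np.float64(0.563965641334417), np.float64(0.33185358365345624), 0.25]
(array([19.25, 19.65, -7.06]), array([0.    , 0.0027, 0.6364]))
```

View pics/w16.png

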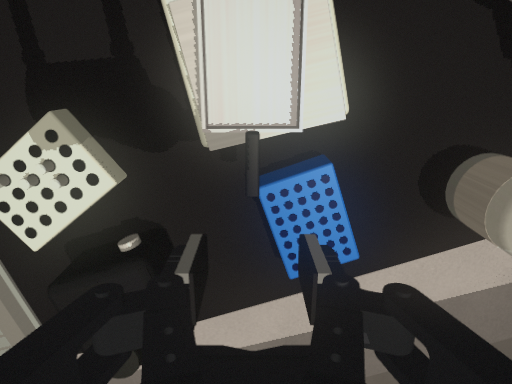

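View pics/top16.png

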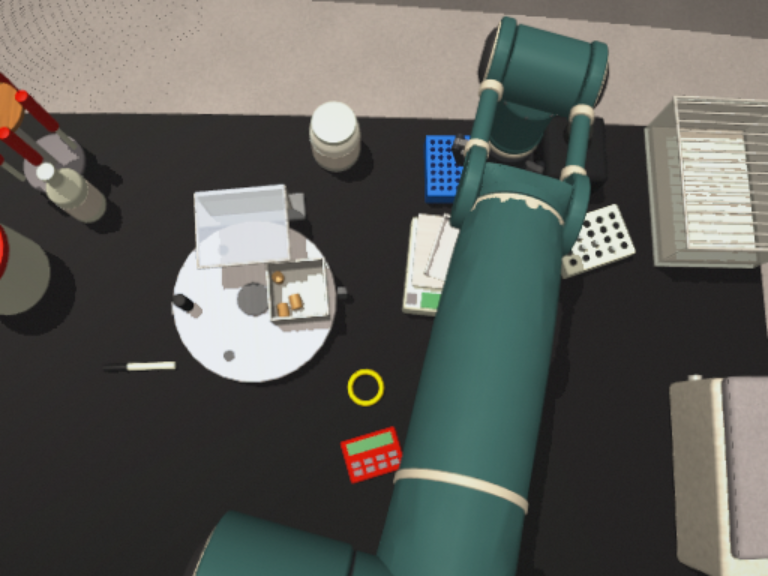

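```bash
python3 - <<'E'
from pour import *
print(goto([.564,.332,.25],down(np.radians(6))))
E
```

```text
(array([32.58, 41.76, -2.11]), array([7.0000e-04, 2.7000e-03, 1.1426e+00]))
```

>>> play_rows(slide=[[2,2,-2],[5,5.5,-3],[8,9,-3],[10.5,12.5,-3],[13,16,-3],[15.5,19.5,-3],[18,23,-3],[20.5,26.5,-3],[23,30,-3],[25.5,33.5,-3],[28.5,37,-3],[31,40,-3]], delta_rot=[[0,0,0.1],[0,0,0.2],[0,0,0.3],[0,0,0.4],[0,0,0.5],[0,0,0.6],[0,0,0.7],[0,0,0.8],[0,0,0.9],[0,0,1.0],[0,0,1.1],[0,0,1.14]], hand=0.55)

```text
time: 36.87
tool_pos: [0.5787, 0.2919, 0.2563]
tcp_rot: [2.104, 2.332, -0.006]
wrist_force: [1.6, 0.7, -0.1]
width: 0.548
```

```bash
python3 - <<'E'
from pour import *
s=read_state(); print(s["tool_pos"]); print(goto([.564,.332,.22],down(np.radians(6))))
E
```

```text
[0.57867797 0.29193208 0.25629417]
(array([ 4.15, -1.04,  3.62]), array([-0.0023,  0.0032, -0.002 ]))
```

>>> play_rows(slide=[[3,-0.8,2],[4.15,-1,3.6],[4.15,-1,3.6],[4.15,-1,3.6]], delta_rot=[[0,0,0],[0,0,0],[0,0,0],[0,0,0]])

```text
time: 37.2
tool_pos: [0.5621, 0.3317, 0.2164]
tcp_rot: [-2.101, -2.334, 0.017]
wrist_force: [0.1, -0.4, 0.9]
width: 0.551
```

```bash
python3 - <<'E'
from pour import *
p=read_camera("wrist"); s=read_state(); save(p,"w17",1); print(s["tool_pos"].round(4),s["time"],s["width"],s["q"].round(2))
for t in ["crank","pot","stand"]: print(t,[(np.round(d["at"],1),round(d["conf"],2),at_z(p,d["at"],dict(stand=0,crank=.086,pot=.046)[t],s)[0].round(4)) for d in landmark_of(t,p)[:2]])
print(goto([.564,.332,.085],down(np.radians(6))))
E
```

```text
[0.5635 0.3313 0.2183] 37.25 0.5525217615485546 [ 0.49  0.24  1.67 -0.    1.24  0.39]
crank [(array([255.6, 180.2]), 0.56, array([0.5654, 0.331 , 0.086 ])), (array([258.4, 344.4]), 0.3, array([0.586 , 0.1633, 0.086 ]))]
pot [(array([161. ,  61.2]), 0.75, array([0.4732, 0.4185, 0.046 ])), (array([255.5, 344. ]), 0.59, array([0.587 , 0.1273, 0.046 ]))]
stand [(array([253.2, 254. ]), 0.69, array([0.5749, 0.2165, 0.    ])), (array([159.5,  60.7]), 0.33, array([0.4591, 0.4209, 0.    ]))]
(array([ 0.16, -0.13, 13.61]), array([-0.001 ,  0.003 , -0.0038]))
```

View pics/w17.png

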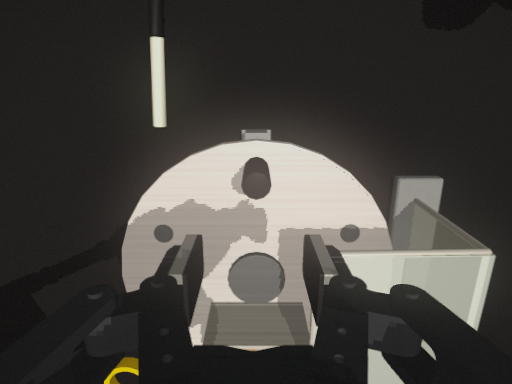

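>>> play_rows(slide=[[0.1,0,3],[0.1,0,6],[0.1,0,9],[0.1,0,11.5],[0.1,0,13.4],[0.1,0,13.4],[0.1,0,13.4]], delta_rot=[[0,0,0],[0,0,0],[0,0,0],[0,0,0],[0,0,0],[0,0,0],[0,0,0]])

```text
time: 37.98
tool_pos: [0.5654, 0.3303, 0.0867]
tcp_rot: [2.108, 2.328, -0.007]
wrist_force: [-0.8, -0.6, -0.1]
width: 0.551
```

>>> play_rows(slide=[[0,0,0],[0,0,0],[0,0,0]], delta_rot=[[0,0,0],[0,0,0],[0,0,0]], hand=0.33)

```text
time: 38.23
tool_pos: [0.5668, 0.3307, 0.0891]
tcp_rot: [2.107, 2.327, -0.002]
wrist_force: [-0.4, 0.4, 1.2]
width: 0.323
```

```bash
python3 - <<'E'
from arc import *
plan([87.5,85,82.5,80,77,74,71,68,65,62,59,56])
E
```

```text
pos [0.5668 0.3307 0.0891] F [-0.43  0.36  1.2 ] w 0.323 t 38.2333
r 0.1166 theta 91.34
87.5 [0.13, -0.79, 0.41] [0.0006, 0.0024, -0.0493]
85 [0.09, -1.3, 0.41] [0.0006, 0.0025, -0.093]
82.5 [0.03, -1.81, 0.41] [0.0005, 0.0025, -0.1366]
80 [-0.05, -2.32, 0.41] [0.0005, 0.0025, -0.1802]
77 [-0.18, -2.93, 0.41] [0.0004, 0.0025, -0.2326]
74 [-0.34, -3.52, 0.41] [0.0003, 0.0025, -0.285]
71 [-0.53, -4.11, 0.41] [0.0003, 0.0025, -0.3373]
68 [-0.75, -4.69, 0.41] [0.0002, 0.0025, -0.3897]
65 [-0.99, -5.26, 0.41] [0.0001, 0.0025, -0.442]
62 [-1.27, -5.81, 0.41] [0.0001, 0.0025, -0.4944]
59 [-1.58, -6.34, 0.41] [-0.0, 0.0026, -0.5468]
56 [-1.92, -6.86, 0.41] [-0.0001, 0.0026, -0.5991]
```

>>> play_rows(slide=[[0.1,-0.6,0.2],[0.1,-1.2,0.3],[0,-1.75,0.3],[0,-2.3,0.3],[-0.2,-2.9,0.3],[-0.3,-3.5,0.3],[-0.5,-4.1,0.3],[-0.7,-4.7,0.3],[-1,-5.25,0.3],[-1.25,-5.8,0.3],[-1.6,-6.35,0.3],[-1.9,-6.85,0.3]], delta_rot=[[0,0,-0.04],[0,0,-0.09],[0,0,-0.13],[0,0,-0.18],[0,0,-0.23],[0,0,-0.28],[0,0,-0.34],[0,0,-0.39],[0,0,-0.44],[0,0,-0.49],[0,0,-0.55],[0,0,-0.6]])

```text
time: 39.23
tool_pos: [0.5017, 0.3057, 0.0881]
tcp_rot: [1.32, 2.846, 0.002]
wrist_force: [0.2, -0.3, 0.3]
width: 0.328
```

```bash
python3 - <<'E'
from arc import *
plan([53.5,51,48,45,42,39,36,33,30,27,24,21])
E
```

```text
pos [0.5017 0.3057 0.0881] F [ 0.16 -0.31  0.33] w 0.328 t 39.2333
r 0.1178 theta 56.74
53.5 [0.01, -0.67, 0.31] [0.0032, 0.0033, -0.0397]
51 [-0.02, -1.18, 0.3] [0.0031, 0.0034, -0.0833]
48 [-0.09, -1.8, 0.3] [0.003, 0.0035, -0.1356]
45 [-0.19, -2.41, 0.3] [0.0029, 0.0035, -0.188]
42 [-0.32, -3.01, 0.3] [0.0028, 0.0036, -0.2404]
39 [-0.48, -3.61, 0.3] [0.0027, 0.0037, -0.2927]
36 [-0.68, -4.19, 0.3] [0.0026, 0.0038, -0.3451]
33 [-0.9, -4.77, 0.3] [0.0025, 0.0038, -0.3974]
30 [-1.16, -5.33, 0.29] [0.0024, 0.0039, -0.4498]
27 [-1.44, -5.88, 0.29] [0.0023, 0.004, -0.5022]
24 [-1.75, -6.41, 0.29] [0.0022, 0.004, -0.5545]
21 [-2.09, -6.93, 0.29] [0.0021, 0.0041, -0.6069]
```

>>> play_rows(slide=[[0,-0.65,0.2],[0,-1.2,0.2],[-0.1,-1.8,0.2],[-0.2,-2.4,0.2],[-0.3,-3,0.2],[-0.5,-3.6,0.2],[-0.7,-4.2,0.2],[-0.9,-4.75,0.2],[-1.15,-5.35,0.2],[-1.45,-5.9,0.2],[-1.75,-6.4,0.2],[-2.1,-6.95,0.2]], delta_rot=[[0,0,-0.04],[0,0,-0.08],[0,0,-0.14],[0,0,-0.19],[0,0,-0.24],[0,0,-0.29],[0,0,-0.345],[0,0,-0.4],[0,0,-0.45],[0,0,-0.5],[0,0,-0.55],[0,0,-0.61]])

```text
time: 40.23
tool_pos: [0.4635, 0.2455, 0.0877]
tcp_rot: [0.4, 3.108, 0.004]
wrist_force: [0.1, 1.2, -0.5]
width: 0.332
```

```bash
python3 - <<'E'
from arc import *
plan([18.5,16,13.5,11,9,7,5,3,1.5,0,-1])
E
```

```text
pos [0.4635 0.2455 0.0877] F [ 0.09  1.18 -0.51] w 0.332 t 40.2333
r 0.117 theta 21.37
18.5 [0.09, -0.59, 0.27] [0.0035, 0.0074, -0.0379]
16 [0.06, -1.1, 0.27] [0.0033, 0.0075, -0.0815]
13.5 [0.01, -1.62, 0.27] [0.0031, 0.0076, -0.1251]
11 [-0.07, -2.13, 0.27] [0.003, 0.0076, -0.1688]
9 [-0.14, -2.53, 0.26] [0.0028, 0.0077, -0.2037]
7 [-0.23, -2.93, 0.26] [0.0027, 0.0078, -0.2386]
5 [-0.34, -3.33, 0.26] [0.0026, 0.0078, -0.2735]
3 [-0.46, -3.73, 0.26] [0.0024, 0.0079, -0.3084]
1.5 [-0.55, -4.02, 0.26] [0.0023, 0.0079, -0.3346]
0 [-0.66, -4.31, 0.26] [0.0022, 0.0079, -0.3608]
-1 [-0.73, -4.5, 0.26] [0.0022, 0.008, -0.3782]
```

>>> play_rows(slide=[[0.1,-0.6,0.2],[0.05,-1.1,0.2],[0,-1.6,0.2],[0,-2.1,0.2],[-0.15,-2.5,0.2],[-0.2,-2.9,0.2],[-0.35,-3.3,0.2],[-0.45,-3.7,0.2],[-0.55,-4,0.2],[-0.65,-4.3,0.2],[-0.7,-4.45,0.2],[-0.7,-4.45,0.2]], delta_rot=[[0,0,-0.04],[0,0,-0.08],[0,0,-0.125],[0,0,-0.17],[0,0,-0.2],[0,0,-0.24],[0,0,-0.27],[0,0,-0.31],[0,0,-0.335],[0,0,-0.36],[0,0,-0.37],[0,0,-0.37]])

```text
time: 41.23
tool_pos: [0.4599, 0.2008, 0.0868]
tcp_rot: [-0.178, 3.126, 0.003]
wrist_force: [-0.6, -0.2, -1.0]
width: 0.33
```

```bash
python3 - <<'E'
from arc import *
plan([0])
p=read_camera("top"); save(p,"top18")
E
```

```text
pos [0.4599 0.2008 0.0868] F [-0.59 -0.19 -1.  ] w 0.33 t 41.2333
r 0.1172 theta -0.73
0 [0.08, 0.15, 0.18] [0.0011, 0.0106, 0.0091]
```

View pics/top18.png

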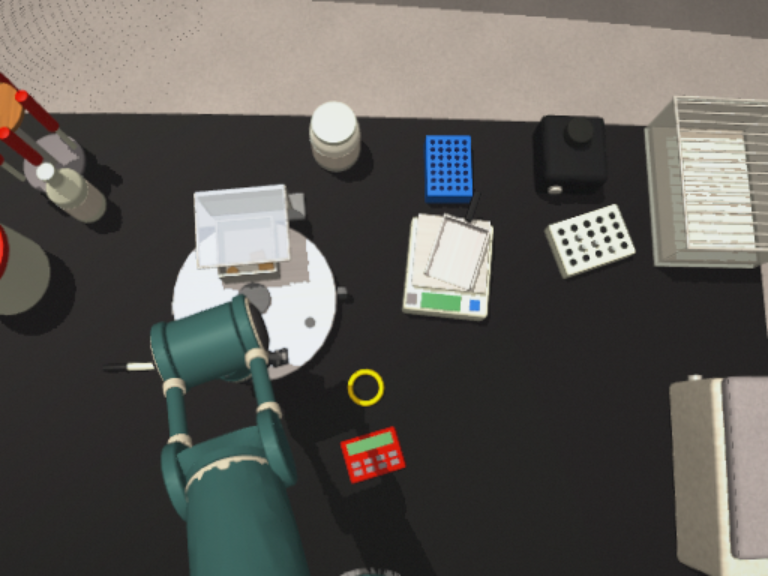

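Pot is back under the hood. I'll release the knob and retreat straight up.

>>> play_rows(slide=[[0,0,0],[0,0,0],[0,0,0],[0,0,0],[0,0,-3],[0,0,-7],[0,0,-11],[0,0,-15],[0,0,-17],[0,0,-17]], delta_rot=[[0,0,0],[0,0,0],[0,0,0],[0,0,0],[0,0,0],[0,0,0],[0,0,0],[0,0,0],[0,0,0],[0,0,0]], hand=0.55)

```text
time: 42.12
tool_pos: [0.4615, 0.2019, 0.2636]
tcp_rot: [-0.177, 3.115, 0.008]
wrist_force: [1.1, 1.0, -0.0]
width: 0.552
```

>>> play_rows(slide=[[0,-4,0],[0,-8,0],[0,-12,0],[0,-16,-1],[0,-20,-2],[0,-22,-2],[0,-22,-2],[0,-22,-2]], delta_rot=[[0,0,0],[0,0,0],[0,0,0],[0,0,0],[0,0,0],[0,0,0],[0,0,0],[0,0,0]])

```text
time: 42.78
tool_pos: [0.4855, -0.0177, 0.2816]
tcp_rot: [-0.172, 3.117, 0.009]
wrist_force: [-0.7, 0.7, 0.1]
width: 0.554
```

```bash
python3 - <<'E'
from arc import *
from bis import find
s=read_state(); print(s["tool_pos"],s["time"])
p=read_camera("top"); save(p,"top19"); find(p)
print("crank",[(d["at"],d["conf"],at_z(p,d["at"],.086)[0].round(4)) for d in landmark_of("crank",p)[:2]])
im=p["image"][110:270,100:350]; cv2.imwrite("pics/t19.png",cv2.resize(cv2.cvtColor(im,cv2.COLOR_RGB2BGR),None,fx=3.2,fy=3.2,interpolation=cv2.INTER_CUBIC))
p=read_camera("scene"); save(p,"sc19"); im=p["image"][130:290,180:400]; cv2.imwrite("pics/s19.png",cv2.resize(cv2.cvtColor(im,cv2.COLOR_RGB2BGR),None,fx=3,fy=3))
E
```

```text
[ 0.4855057 -0.0177042  0.2815746] 42.7833
px [ 6.3 71.6] area 403 P [0.9518 0.7122 0.018 ] L [0.1032 0.0496] longyaw 8.7
crank [([168.9, 241.3], 0.76, array([0.4623, 0.2017, 0.086 ]))]
```

View pics/t19.png

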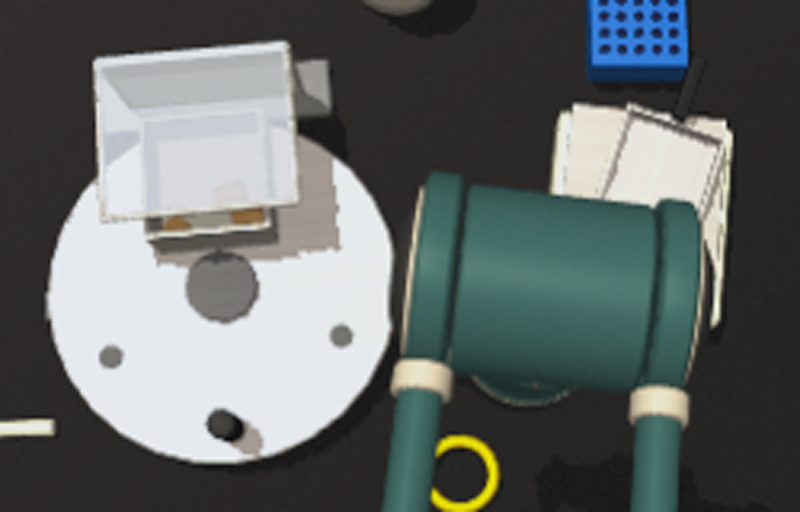

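View pics/s19.png

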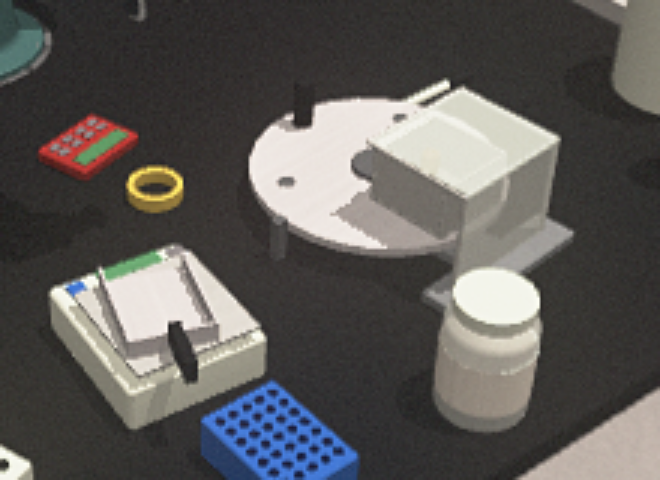

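View pics/sc19.png

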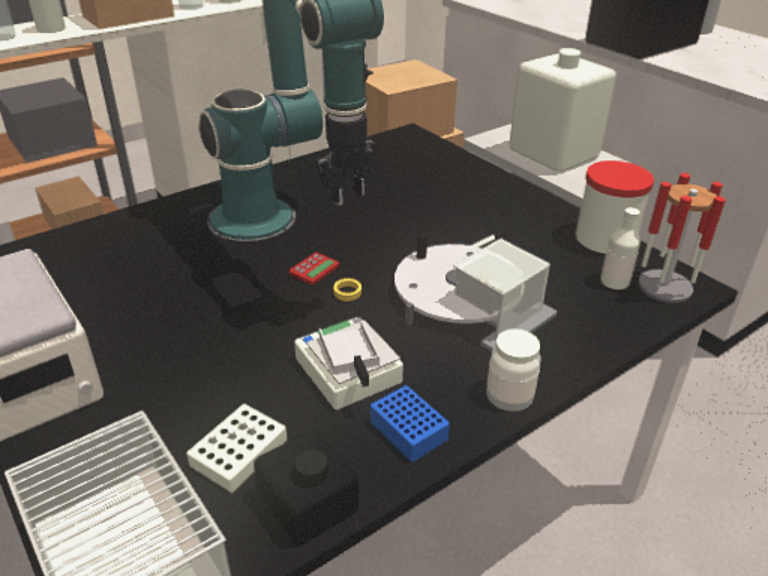

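```bash
python3 - <<'E'
import cv2,numpy as np
a=cv2.imread("pics/top0.png",0);b=cv2.imread("pics/top19.png",0)
for im in(a,b):
    c=im[345:380,235:275]; m=c<70; y,x=np.nonzero(m); print(x.mean()+235,y.mean()+345,m.sum())
t=a[345:380,240:272]; r=cv2.matchTemplate(b[335:390,230:285],t,cv2.TM_CCOEFF_NORMED); print(cv2.minMaxLoc(r))
d=cv2.absdiff(a,b); print(d[180:390,100:340].max(), (d[180:390,165:345]>60).sum())
for n,(x0,x1,y0,y1) in dict(tape=(340,395,365,410),rack=(540,640,200,280),marker=(100,180,355,375)).items(): print(n,(d[y0:y1,x0:x1]>60).sum())
E
```

```text
255.72955974842768 364.7547169811321 159
255.7594936708861 364.7974683544304 158
(-0.3695678114891052, 0.9992244839668274, (0, 20), (10, 10))
177 562
tape 210
rack 0
marker 0
```

```bash
python3 - <<'E'
from workcell import *
print(finish_job())
E
```

```text
the job is handed in; nothing more can be done
None
```

I did every step in the order asked and handed the job in at about 43 s of the 208 s allowed. `finish_job` reported no verdict.

**What I did:**
1. I found three biscuits on the bench, gripped them one by one and put them in the dish.
2. I turned the carousel a quarter turn clockwise by its knob, which brought the pot to the loading station.
3. I lifted the dish by its handle and tipped it over the pot by up to about 40 degrees. The biscuits had already slid in by 25 degrees.
4. I put the dish back on the balance pan and turned the carousel back until the pot was under the hood.

**What the last checks showed:**
- **Biscuits:** after the pour the top camera showed all three in the pot, with the dish empty. The last pictures show biscuits in the pot under the hood and none left on the bench. The hood covers most of the pot, so I could not count all three again after the turn back.
- **Carousel:** after release, the knob is within 0.1 pixel of its starting place in the top camera, so the disc is back at its 0 detent.
- **Dish:** it is back on the pan within a few mm of where it was.
- **Other things:** the tube rack and the marker did not change between the first and last pictures. The same comparison did show changes around the tape, because the arm partly covers it in the last top picture. In the scene camera the tape is where it was.

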